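Square up the bearing housing and present its ball

ROBOT

A 6-joint arm with a two-finger parallel gripper is mounted at the origin on the work surface. World frame = base frame: x ahead of the robot, y to its left, z up, the work surface at z = 0. Lengths are in m, angles in rad, forces in N, time in s.
With the tool pointing down it reaches from about 0.375 to 0.75 m from the base axis. Payload 9 kg.
Tool frame: the origin (TCP) lies on the centre line of the jaws, within the pads' length; the fingertips stand 19 mm ahead of it and the grasp point (between the pads) is the TCP; z points along the fingers, y is the direction in which the jaws open and shut (so a half turn about z gives the same grasp; the last joint's range is limited). The gripper opens to 85 mm and grips with 20 to 120 N. Pads are 22 mm wide; open, the fingers measure 114 mm over their backs; the gripper's body (76 mm by 85 mm) begins 54 mm behind the grasp point. The pads swing forward as they close: fully open they stand 13 mm farther back than shut.
Start: joints at [-1.361, 0.104, 0.097, 1.564, 0, 1.353], TCP at [0.249, -0.546, 0.25] pointing down, gripper open.
Joint ranges: [-2.99, 2.99], [-0.84, 1.86], [-1.1, 1.16], [-1.84, 2.11], [-1.51, 1.56], [-3.14, 3.14]. Speed limits (rad/s): [2.22, 2.22, 2.57, 3.14, 3.14, 3.14].

INTERFACE

Orientations are given as a unit quaternion [x, y, z, w].
In Python, from cell import bot, read_camera, models gives the robot as it stands.
- The arm moves only by the tool apply_moves, never from a script. Its argument "deltas" is a list of rows, each a list of 7 numbers: the opening, from -1 (shut) to 1 (fully open), then the shift along the tool's x, y, z in mm, then the turn, a rotation vector about the tool's x, y, z in degrees. A call has 1 to 8 rows; each row shifts and turns the commanded pose from where the row before left it, along the tool's axes as they then stand; what a row does not reach is not made up. A row lasts 1/8 s, in which the tool goes at most 62.5 mm and 10.7 degrees, less where a joint would pass 70% of its speed; a pose out of reach is approached as far as the arm can. A call with a gripper value outside its range is refused whole. The fingers move at their own pace and stop on an object; "newtons" is the grip in N (left out, the last holds). Time passes only in rows, so rows that do not move let the fingers close. It gives the time, the measured TCP pose, the force and the opening at its end, in the units of the state.
- bot.observe(): the state, without advancing time (a new reading comes with each control period).
- read_camera(name): name is "side" or "top" or "wrist"; returns a dict with "image" (480x640x3 uint8, red, green, blue), "K" (3x3 intrinsics, pixels), "eye" and "attitude" of the camera in the world. Camera axes: x right, y down, z forward; pixel columns grow to the right and rows downward; lengths in m; the calibration is good to about 2 mm. A picture is of the moment at which its call begins. There is no depth.
- bot.finish_job(): hands the job in, once; it reports no verdict.
Trained networks look in a picture, given as the dict that the camera call returned (one of the last four; its "shot" number tells which), for a name from the list of things; names that differ only in an ending like _2 or _b are one class to them, and where a whole thing is asked for, a point or a joint stands for the part that bears it (a point fixed in the world has none). Each returns a list of dicts, best first, with "p" (0 to 1); they miss things now and then, are a little off and sometimes report something else, mostly with a low value. They report only what shows in the picture. A call takes as long as a camera call. They do not tell look-alikes from the thing itself.
- models.cut_out(name, picture): "mask" (480x640 bool, what is visible of it).
- models.tip_of(name, picture): "centre" ([x, y, z] in m, in the coordinates of the camera as it stood for that picture, good to about 4 mm: a listed point, or the origin of a listed thing).
The state is a dict: "time_s": time; "joint_pos": joint angles; "qvel": joint speeds; "effort": joint torques, N m; "position": TCP position; "ee_rot": TCP orientation; "contact_force": force on the tool from outside, world axes, zero at the start; "wrist_torque": the same for the moment, N m; "gripper_width": opening from 0.0 (shut) to 1.0 (fully open).
Only numpy, scipy, OpenCV 4.12 (cv2) and the standard library are available. Lean on these libraries where they do the work, as an engineer would, in place of code of your own. Each camera call takes 0.05 s, during which the arm holds its last target.

TASK

On the cobbler's bench, push the blue bearing housing across the bench, without lifting it, until its red-dotted corner sits square and flush in the corner of the steel fence. Then lift the ball tray by its wooden handle and carry it, never leaning it more than about 20 degrees and keeping the loose steel ball in its red pocket, until the ball is straight above the round seat in the housing. Finish still holding the tray there, level and still, a few centimetres above the housing and touching nothing else; leave the housing home in the fence and the other things on the bench where they are.

Things in the scene. Friction and masses are not known exactly. Their poses are not given: they have to be found in the camera images.
- fence: Fixed L-shaped steel fence bolted to the bench, turned by some yaw. Walls 12 mm thick, 25 mm tall: one across the fence's +x side (inner face at x = +60 mm, reaching from the corner 62 mm to -y), one across its +y side (inner face at y = +50 mm, reaching from the corner 80 mm to -x). Open to -x and -y. Origin on the bench surface
- fence_corner (a point): The inner corner of the fence, on the bench surface; at (60, 50, 0) mm in the fence's frame, with the same axes as the fence. Where the housing's red-dotted corner must go; the housing then lies to -x and -y of it
- housing: Blue bearing housing, a loose block 84 mm (x) by 72 mm (y), 40 mm tall, about 0.55 kg (varies), lying on the bench; a red dot on the top marks its +x +y corner. Origin under its centre. It starts about 15 to 60 mm short of both fence walls and up to 0.25 rad askew to the fence, with the red-dotted corner nearest the fence's corner
- housing_corner (a point): The housing's red-dotted corner, at its underside: (42, 36, 0) mm in the housing's frame
- housing_seat (a point): Centre of the round seat (28 mm wide, 6 mm deep) in the middle of the housing's top face, at the height of that face (40 mm above its underside)
- tray: Ball tray: flat aluminium plate 140 mm (x) by 70 mm (y), 6 mm thick, resting on a fixed cork mat 4 mm thick. An upright wooden handle board stands across its middle, 12 mm thick along x, 44 mm wide along y, its top 86 mm above the underside of the tray. At +x a red ring is the ball's pocket; at -x a fixed brass bush, 26 mm wide, 12 mm tall above the plate, balances it. About 0.25 kg (varies) without the ball. Origin under its centre
- tray_handle (a point): Place to pinch the handle: centre of the board, 68 mm above the tray's underside (18 mm below the handle's top); pinch along the tray's x axis (12 mm thick)
- tray_pocket (a point): Where the ball's centre is when it lies in the middle of the pocket: (45, 0, 17) mm in the tray's frame. The pocket's ring is 30 mm wide inside, 42 mm outside, and only 3.5 mm high above the plate
- ball_center (a point): Centre of the loose steel ball, 22 mm in diameter, 43 g, which can roll about 6 mm either way in its pocket
- thread_black: black thread cone on a yellow base, 52 mm wide, 68 mm tall; origin under its centre. Bystander
- thread_orange: orange thread cone on a yellow base, 52 mm wide, 68 mm tall; origin under its centre. Bystander
- glue: red squeeze bottle with a green band and a nozzle, 55 mm wide, 135 mm tall; origin under its centre. Bystander
- jar: amber glass jar with a steel cap, 60 mm wide, 70 mm tall; origin under its centre. Bystander
- heel: dark wooden shoe heel, 55 x 50 x 24 mm; origin under its centre. Bystander
- last: pale wooden shoe last, 170 mm long (x, toe to +x), 52 mm wide, 96 mm tall; origin under its middle. Bystander
- hammer: hammer lying flat along its x axis, handle to -x, about 0.3 m long. Bystander
Not all that is in view belongs to the job. What is shaped like the housing but green is not meant.

How it is judged:
By the outcome, as a careful person would: the job done as asked, in the order asked, and still so for the second after the job is handed in, while the arm keeps its last pose, push and grip.
It also fails if it takes over 72 s, if anything falls off the work surface, if the arm or the gripper's body presses on something with over 40 N, if the wrist force passes 120 N, or if a joint passes its speed limit or range.

## Working session

There is one attempt and no reset: what is moved stays moved. The work goes in short steps, Python scripts to look and compute and a tool call to move; the robot and the scene stay as the last step left them, time stands still between calls to the robot, and variables do not carry over. Pictures are saved under pics/ and viewed, and the job is handed in when it is done.

Besides the shell and the picture viewer there is one more tool, called after "Request:" by a JSON object that holds its "fn" and its "kwargs". apply_moves: Moves the arm, as the interface text tells. Its arguments: {"type":"object","properties":{"deltas":{"type":"array","items":{"type":"array","items":{"type":"number"}}},"newtons":{"type":"number"}},"required":["deltas"]}

```bash
ls; mkdir -p pics; cat > h.py <<'E'
import numpy as np, cv2
from scipy.spatial.transform import Rotation as R
from cell import bot, read_camera, models
def save(im,name): cv2.imwrite('pics/'+name, cv2.cvtColor(im,cv2.COLOR_RGB2BGR))
def rot(c):
    a=np.array(c['attitude'],float)
    return a if a.shape==(3,3) else R.from_quat(a).as_matrix()
def w(c,p): return rot(c)@np.array(p)+np.array(c['eye'])
def ray(c,uv,z):
    d=rot(c)@np.linalg.inv(np.array(c['K']))@np.array([uv[0],uv[1],1.])
    e=np.array(c['eye']); return e+d*(z-e[2])/d[2]
def proj(c,P):
    q=rot(c).T@(np.array(P)-np.array(c['eye'])); u=np.array(c['K'])@q; return u[:2]/u[2]
E
python3 - <<'E'
from h import *
s=bot.observe(); print(s)
for n in ['side','top','wrist']:
    c=read_camera(n); save(c['image'],n+'0.png'); print(n,c['K'],c['eye'],c['attitude'],c['shot'])
    for t in ['fence','fence_corner','housing','housing_corner','housing_seat','tray','tray_handle','tray_pocket','ball_center','jar','glue','last','heel','hammer','thread_black','thread_orange']:
        for d in models.tip_of(t,c)[:2]: print(t,np.round(w(c,d['centre']),4),round(d['p'],2))
E
```

```text
pics
{'time_s': 0.0, 'joint_pos': array([-1.36068580e+00,  1.04699431e-01,  9.65043708e-02,  1.56394000e+00,
       -1.49772293e-05,  1.35313383e+00]), 'qvel': array([-0.00144263, -0.00010343,  0.00050966,  0.00106548, -0.0004236 ,
        0.00015897]), 'effort': array([ 2.63921160e-03, -5.56939030e+01,  5.03643715e+01,  1.71392650e-02,
        2.01358716e-04,  1.28029376e-05]), 'position': array([ 0.24886579, -0.54561085,  0.24954157]), 'ee_rot': array([ 9.77213129e-01,  2.12259400e-01, -4.96104450e-06, -6.69390539e-04]), 'contact_force': array([ 0.35100464, -0.15341514,  0.30167872]), 'wrist_torque': array([-0.00476924, -0.0154206 , -0.04438443]), 'gripper_width': 1.0007626290989828}
side [[535.74841688   0.         322.45285758]
 [  0.         535.74841688 243.36276201]
 [  0.           0.           1.        ]] [0.13481531 1.06518646 0.84471241] [-0.17212657  0.86559859 -0.46312101  0.08142764] 1
fence [5.213e-01 1.949e-01 1.000e-04] 0.64
fence [ 0.7412 -0.2004  0.0032] 0.56
fence_corner [ 0.5889  0.2361 -0.0011] 0.63
housing [6.188e-01 3.610e-02 3.000e-04] 0.88
housing [ 5.040e-
[... 1222 characters left out ...]
6 -0.2092 -0.0007] 0.83
tray_handle [ 0.5545 -0.209   0.071 ] 0.86
tray_pocket [ 0.6009 -0.2239  0.0188] 0.55
ball_center [ 0.5956 -0.221   0.0205] 0.61
jar [ 0.4959  0.1703 -0.0067] 0.67
jar [ 7.433e-01 -1.980e-01  7.000e-04] 0.56
glue [ 0.6816  0.3819 -0.0029] 0.61
last [0.4954 0.4256 0.003 ] 0.69
heel [ 3.889e-01 -1.730e-02  2.000e-04] 0.68
hammer [ 5.140e-01 -4.665e-01  2.000e-04] 0.8
thread_black [ 0.7289 -0.0504  0.0011] 0.62
thread_orange [0.7598 0.1051 0.0008] 0.58
wrist [[330.38676589   0.         323.92788021]
 [  0.         330.38676589 239.52086146]
 [  0.           0.           1.        ]] [ 0.32443259 -0.5113888   0.37424185] [ 0.83001276 -0.53366855 -0.08792302  0.13618453] 3
```

View pics/top0.png

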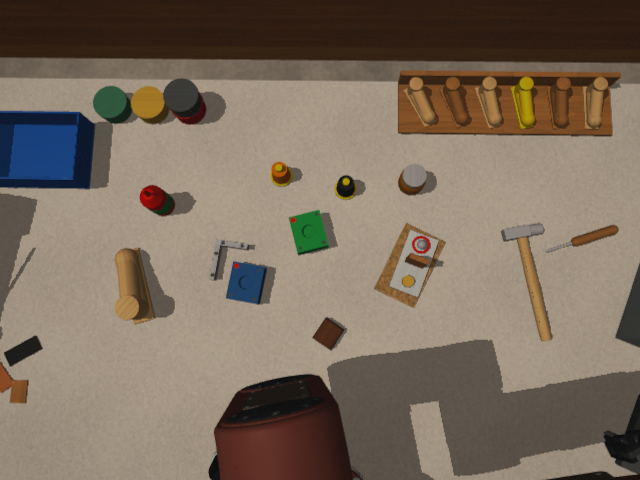

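View pics/side0.png

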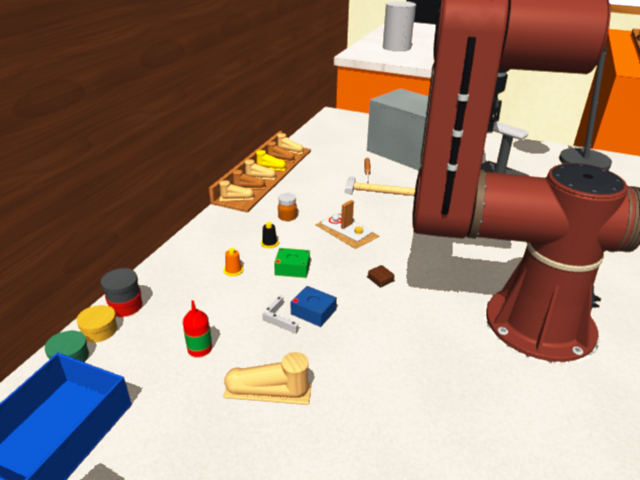

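```bash
python3 - <<'E'
import cv2
a=cv2.imread('pics/top0.png')
b=a[110:260,320:500]; cv2.imwrite('pics/top0c.png',cv2.resize(a[130:270,330:470] if 0 else a[90:300,190:440],None,fx=3,fy=2.8,interpolation=cv2.INTER_CUBIC)[:600,:800])
a=cv2.imread('pics/side0.png')
cv2.imwrite('pics/side0c.png',cv2.resize(a[200:400,100:360],None,fx=3,fy=3,interpolation=cv2.INTER_CUBIC))
E
```

```text
(no output)
```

The top view shows two housing-shaped blocks: a blue one at (246,283) beside the fence, and a green look-alike at (309,232). The blue one matches the description. The fence corner is near (217,241), the tray is near (413,263) with its ball at (421,245), and the jar, cones, glue and last are around them. I'll confirm with a crop.

View pics/top0c.png

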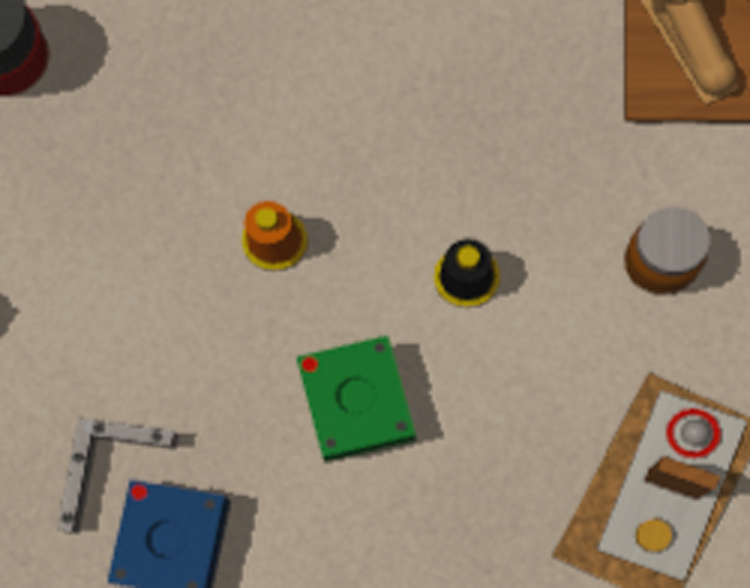

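View pics/side0c.png

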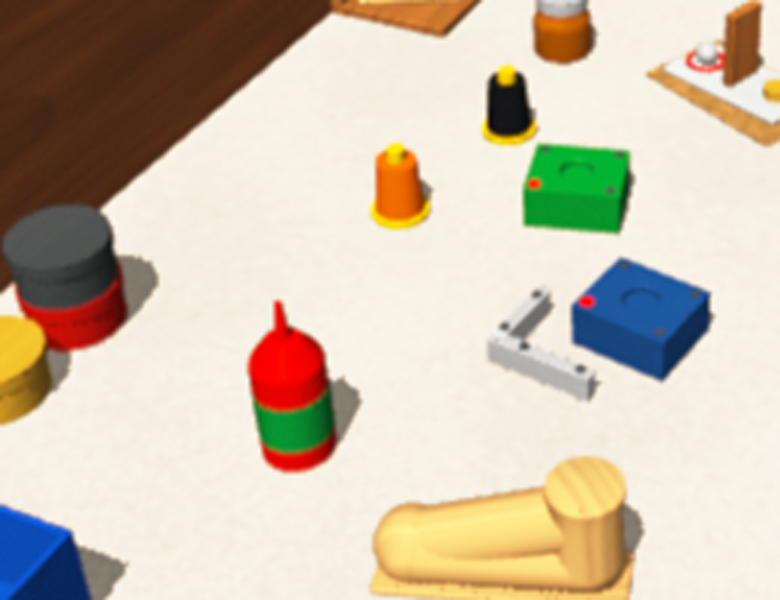

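The crops confirm it: the blue housing is the one meant, with its red dot nearest the fence corner. The green block is only a look-alike. Next I'll work out the wrist camera geometry and a move helper.

```bash
cat >> h.py <<'E'
def go(x,y,z,yaw,n=None,start=None):
    """print per-row equal deltas (tool frame, tool kept down) from current to target; yaw deg of tool x"""
    s=bot.observe() if start is None else start
    p=np.array(s['position']); M=R.from_quat(s['ee_rot']).as_matrix()
    cy=np.degrees(np.arctan2(M[1,0],M[0,0]))
    dyaw=(yaw-cy+180)%360-180
    Rt=R.from_euler('z',yaw,degrees=True).as_matrix()@np.diag([1,-1,-1.])
    d=np.array([x,y,z])-p
    print('cur',np.round(p,4),'yaw',round(cy,2),'tilt',round(np.degrees(np.arccos(-M[2,2])),2),'| dist mm',round(np.linalg.norm(d)*1e3,1),'dyaw',round(dyaw,2))
    print(' tool-frame now shift mm',np.round(M.T@d*1e3,1),' rotz tool deg',round(-dyaw,2),' | shift in final frame',np.round(Rt.T@d*1e3,1))
E
python3 - <<'E'
from h import *
c=read_camera('wrist'); s=bot.observe()
M=R.from_quat(s['ee_rot']).as_matrix()
print(np.round(M.T@rot(c),3)); print(np.round(M.T@(np.array(c['eye'])-s['position']),4))
go(0.45,-0.2,0.28,70); go(.42,.1,.28,85)
E
```

```text
[[ 0.    -0.947 -0.32 ]
 [ 1.     0.    -0.001]
 [ 0.001 -0.32   0.947]]
[ 8.300e-02 -1.000e-04 -1.239e-01]
cur [ 0.2489 -0.5459  0.2503] yaw 24.51 tilt 0.0 | dist mm 401.2 dyaw 45.49
 tool-frame now shift mm [ 326.5 -231.3  -29.7]  rotz tool deg -45.49  | shift in final frame [393.8  70.6 -29.7]
cur [ 0.2489 -0.5459  0.2503] yaw 24.51 tilt 0.0 | dist mm 668.9 dyaw 60.49
 tool-frame now shift mm [ 423.6 -516.8  -29.7]  rotz tool deg -60.49  | shift in final frame [658.4 114.1 -29.7]
```

View pics/wrist0.png

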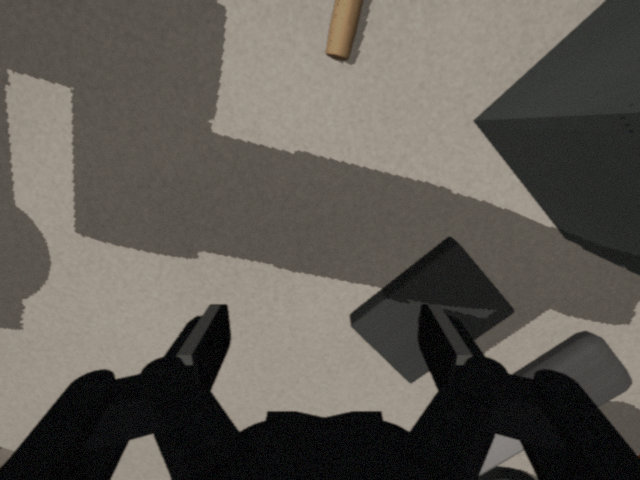

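The wrist view shows only bench and shadows. The camera sits 83 mm along tool +x and the fingers fill the lower half of the picture. I'll move towards the tray region first, then to the housing.

Request:
{"fn": "apply_moves", "kwargs": {"deltas": [[0.4,40,-26,-4,0,0,0],[0.4,42,-30,-4,0,0,0],[0.4,42,-30,-4,0,0,0],[0.4,42,-30,-4,0,0,0],[0.4,42,-30,-4,0,0,0],[0.4,42,-30,-4,0,0,0],[0.4,40,-28,-3,0,0,0],[0.4,36,-27,-3,0,0,0]], "newtons": 60}}

```text
time_s: 3.6
position: [0.4504, -0.199, 0.2806]
ee_rot: [0.977, 0.212, 0.0, 0.0]
contact_force: [0.5, -1.4, -0.0]
gripper_width: 0.702
```

```bash
python3 - <<'E'
from h import *
s=bot.observe(); print(s['time_s'],s['position'],s['gripper_width'])
c=read_camera('wrist'); save(c['image'],'wrist1.png')
for t in ['tray','tray_handle','tray_pocket','ball_center']:
    for d in models.tip_of(t,c)[:2]: print(t,np.round(w(c,d['centre']),4),round(d['p'],2))
go(.52,.08,.28,87)
E
```

```text
3.6 [ 0.4504226  -0.19895536  0.28060242] 0.7023372408196817
tray [ 0.5535 -0.2003  0.0077] 0.95
tray [ 0.5971 -0.2217  0.019 ] 0.25
tray_pocket [ 0.5985 -0.2196  0.0193] 0.72
ball_center [ 0.5987 -0.2199  0.0239] 0.94
cur [ 0.4497 -0.2008  0.2803] yaw 24.54 tilt 0.03 | dist mm 289.4 dyaw 62.46
 tool-frame now shift mm [ 1.806e+02 -2.262e+02  2.000e-01]  rotz tool deg -62.46  | shift in final frame [284.1  55.6   0.3]
```

Request:
{"fn": "apply_moves", "kwargs": {"deltas": [[0.1,26,-32,0,0,0,0],[0.1,34,-43,0,0,0,0],[0.1,34,-43,0,0,0,0],[0.1,34,-43,0,0,0,0],[0.1,30,-38,0,0,0,0],[0.1,22,-27,0,0,0,0],[0.1,0,0,0,0,0,-10],[0.1,0,0,0,0,0,-10]]}}

```text
time_s: 4.85
position: [0.5199, 0.0789, 0.2799]
ee_rot: [0.925, 0.381, -0.0, 0.0]
contact_force: [0.3, 0.0, -0.2]
gripper_width: 0.548
```

Request:
{"fn": "apply_moves", "kwargs": {"deltas": [[0.1,0,0,0,0,0,-10],[0.1,0,0,0,0,0,-10],[0.1,0,0,0,0,0,-10],[0.1,0,0,0,0,0,-10],[0.1,0,0,0,0,0,-2.5],[0.1,0,0,0,0,0,0]]}}

```text
time_s: 5.6
position: [0.5199, 0.0785, 0.2801]
ee_rot: [0.726, 0.688, -0.0, -0.0]
contact_force: [-1.1, 0.5, -0.3]
gripper_width: 0.551
```

```bash
python3 - <<'E'
from h import *
import pickle
c=read_camera('wrist'); save(c['image'],'wrist2.png'); pickle.dump(c,open('w2.pkl','wb'))
t=read_camera('top'); save(t['image'],'top2.png'); pickle.dump(t,open('t2.pkl','wb'))
t=read_camera('side'); pickle.dump(t,open('s2.pkl','wb'))
s=bot.observe(); print(s['time_s'],s['position'],s['gripper_width'])
for t in ['fence_corner','housing','housing_corner','housing_seat']:
    for d in models.tip_of(t,c)[:2]: print(t,np.round(w(c,d['centre']),4),round(d['p'],2))
E
```

```text
5.75 [0.51981508 0.07912065 0.2801938 ] 0.5513642974630638
fence_corner [ 0.5897  0.2346 -0.001 ] 0.75
housing [0.6178 0.0349 0.0007] 0.66
housing [ 0.5028  0.1758 -0.0014] 0.57
housing_corner [0.6488 0.0811 0.003 ] 0.73
housing_seat [0.6195 0.041  0.0374] 0.82
housing_seat [0.5052 0.1763 0.0379] 0.77
```

View pics/wrist2.png

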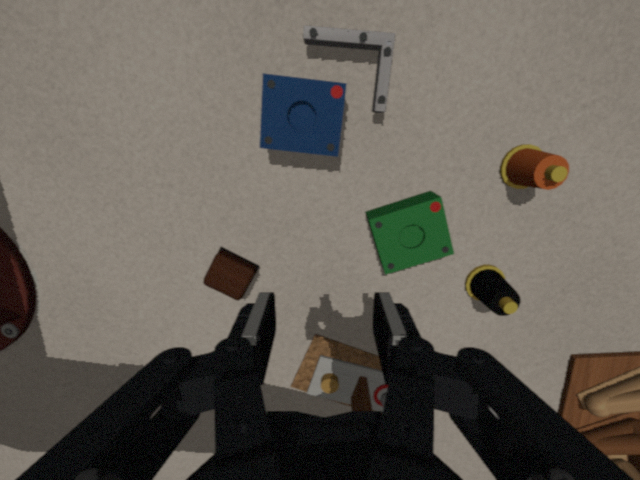

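The wrist view shows the blue housing (corners about (263,74) to (338,155), red dot at (337,92)). The fence inner corner is near (380,47) and the green decoy at (410,235). Next I'll fit the box silhouettes to get precise poses.

```bash
cat > fit.py <<'E'
from h import *
from scipy.optimize import minimize
def box(x0,x1,y0,y1,h): return np.array([[x,y,z] for x in (x0,x1) for y in (y0,y1) for z in (0,h)])
HOUS=[box(-.042,.042,-.036,.036,.04)]
FEN=[box(.06,.072,-.012,.062,.025),box(-.02,.072,.05,.062,.025)]
def sil(c,boxes,p,S=4):
    im=np.zeros((480*S,640*S),np.uint8)
    Rz=R.from_euler('z',p[2]).as_matrix()
    for b in boxes:
        P=(Rz@b.T).T+[p[0],p[1],0]
        uv=np.array([proj(c,q) for q in P])
        cv2.fillConvexPoly(im,np.round(cv2.convexHull(((uv+.5)*S-.5).astype(np.float32))).astype(np.int32),255)
    return cv2.resize(im,(640,480),interpolation=cv2.INTER_AREA).astype(float)/255
def bluemask(c,near,rad=.09):
    im=c['image'].astype(int); r,g,b=im[...,0],im[...,1],im[...,2]
    m=((b>1.5*r)&(b>1.2*g)&(b>35)).astype(np.uint8)
    u0=proj(c,[near[0],near[1],.02]); e=proj(c,[near[0]+rad,near[1],.02]); f=proj(c,[near[0],near[1]+rad,.02])
    rr=max(np.linalg.norm(e-u0),np.linalg.norm(f-u0))
    k=np.zeros_like(m); cv2.circle(k,tuple(int(v) for v in u0),int(rr),1,-1)
    m=m*k
    # close dot/holes
    m=cv2.morphologyEx(m,cv2.MORPH_CLOSE,np.ones((5,5),np.uint8))
    # fill with hull
    cs,_=cv2.findContours(m,cv2.RETR_EXTERNAL,cv2.CHAIN_APPROX_NONE)
    big=max(cs,key=cv2.contourArea); hull=cv2.convexHull(big)
    o=np.zeros_like(m); cv2.fillConvexPoly(o,hull,1); return o.astype(float)
def fit(cs,masks,boxes,p0,wts=None):
    def cost(p): return sum(np.abs(sil(c,boxes,p)-m).sum()/max(m.sum(),1) for c,m in zip(cs,masks))
    best=None
    for k in range(3):
        r=minimize(cost,p0,method='Nelder-Mead',options=dict(initial_simplex=np.array(p0)+np.array([[0,0,0],[.008,0,0],[0,.008,0],[0,0,.12]])*(1 if k%2==0 else -.6),xatol=1e-5,fatol=1e-5,maxiter=300))
        if best is None or r.fun<best.fun: best=r
        p0=best.x
    return best.x,best.fun
E
python3 - <<'E'
from fit import *
import pickle
C={k:pickle.load(open(k+'2.pkl','rb')) for k in 'wts'}
for ks in ['w','t','s','wts']:
    cs=[C[k] for k in ks]; ms=[bluemask(c,(.503,.173)) for c in cs]
    p,f=fit(cs,ms,HOUS,[.503,.173,-.1]); print(ks,np.round(p,4),round(f,3))
E
cat > fence0.py <<'E'
from fit import *
import pickle
c=pickle.load(open('w2.pkl','rb'))
cv2.imwrite('pics/fcrop.png',cv2.resize(cv2.cvtColor(c['image'][15:125,250:410],cv2.COLOR_RGB2BGR),None,fx=5,fy=5,interpolation=cv2.INTER_CUBIC))
print(c['image'][38,330:350],c['image'][10,330:334])
E
python3 fence0.py
```

```text
w [ 0.5025  0.1738 -0.1638] 0.019
[[119 115 112]
 [118 114 112]
 [119 117 113]
 [118 114 111]
 [120 117 114]
 [121 117 115]
 [119 116 112]
 [121 118 114]
 [120 116 112]
 [121 116 113]
 [120 117 112]
 [121 118 114]
 [116 115 111]
 [120 116 113]
 [119 117 114]
 [122 119 115]
 [121 118 114]
 [121 117 115]
 [120 116 115]
 [121 118 114]] [[132 125 115]
 [131 123 113]
 [133 126 116]
 [134 128 118]]Traceback (most recent call last):
  File "<stdin>", line 5, in <module>
  File "fit.py", line 25, in bluemask
    big=max(cs,key=cv2.contourArea); hull=cv2.convexHull(big)
ValueError: max() iterable argument is empty
```

View pics/fcrop.png

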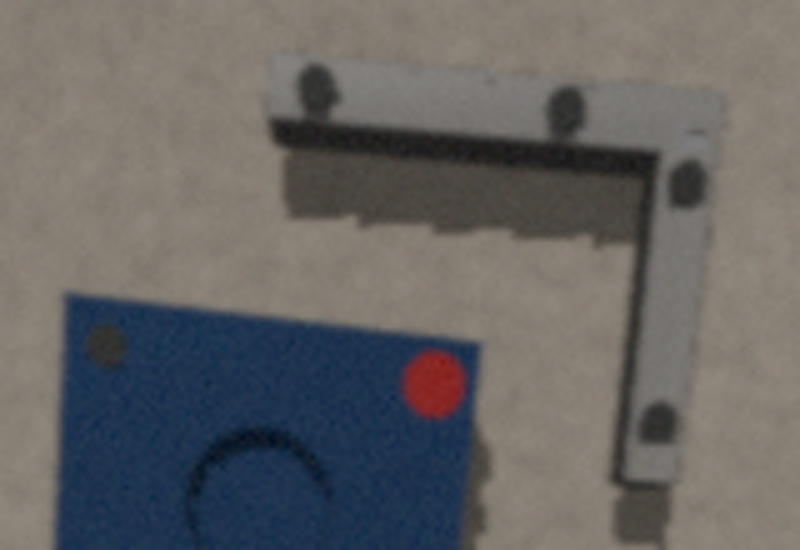

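```bash
cat > fence1.py <<'E'
from fit import *
import pickle
from scipy.optimize import least_squares
c=pickle.load(open('w2.pkl','rb'))
px=np.array([[657,152],[270,58],[272,120],[722,90],[677,483],[625,478]])/5+[250,15]-0.4
mod=np.array([[.06,.05],[-.02,.062],[-.02,.05],[.072,.062],[.072,-.012],[.06,-.012]])
W=np.array([ray(c,p,.025)[:2] for p in px])
def tr(p): 
    co,si=np.cos(p[2]),np.sin(p[2]); return mod@np.array([[co,si],[-si,co]])+p[:2]
r=least_squares(lambda p:(tr(p)-W).ravel(),[.53,.2,-.1])
print('fence',np.round(r.x,4),'res mm',np.round((tr(r.x)-W)*1e3,1)); F=r.x
co,si=np.cos(F[2]),np.sin(F[2]); RF=np.array([[co,-si],[si,co]])
print('corner',RF@[.06,.05]+F[:2])
H=np.array([.5025,.1738,-.1638]); ch,sh=np.cos(H[2]),np.sin(H[2])
hc=np.array([[ch,-sh],[sh,ch]])@[.042,.036]+H[:2]
print('housing in fence frame',RF.T@(H[:2]-F[:2])*1e3,'hcorner',RF.T@(hc-F[:2])*1e3,np.degrees(H[2]-F[2]))
print('goal centre', RF@[.018,.014]+F[:2], 'fence yaw deg',np.degrees(F[2]))
im=cv2.imread('pics/top0.png'); 
E
python3 fence1.py; python3 - <<'E'
from fit import *
import pickle
C={k:pickle.load(open(k+'2.pkl','rb')) for k in 'ts'}
for k,n in (('t','top0'),('s','side0')):
    c=C[k]; c['image']=cv2.cvtColor(cv2.imread(f'pics/{n}.png'),cv2.COLOR_BGR2RGB)
    p,f=fit([c],[bluemask(c,(.503,.173))],HOUS,[.503,.173,-.15]); print(k,np.round(p,4),round(f,3))
E
```

```text
fence [ 0.5217  0.195  -0.1216] res mm [[ 0.6 -0.1]
 [-0.5  0.9]
 [-1.6 -0.2]
 [ 1.   0.2]
 [ 0.7 -0.3]
 [-0.1 -0.5]]
corner [0.58735485 0.23732094]
housing in fence frame [-16.52544603 -23.34243002] hcorner [26.9569836  10.85228176] -2.419679058497507
goal centre [0.54129913 0.20667995] fence yaw deg -6.965369625745377
t [ 0.5016  0.173  -0.1702] 0.04
s [ 0.5018  0.1717 -0.1186] 0.06
```

```bash
cat >> h.py <<'E'
F=np.array([.5217,.1950,-.1216]); RF=np.array([[np.cos(F[2]),-np.sin(F[2])],[np.sin(F[2]),np.cos(F[2])]])
def f2w(x,y): return RF@(np.array([x,y])/1e3)+F[:2]
def w2f(p): return RF.T@(np.array(p)[:2]-F[:2])*1e3
E
python3 - <<'E'
from h import *
p=f2w(-16.5,-98); print(p)
go(p[0],p[1],.12,83.03); print(w2f(bot.observe()['position']))
E
```

```text
[0.49343439 0.09972511]
cur [0.5198 0.0797 0.2802] yaw 86.98 tilt 0.0 | dist mm 163.6 dyaw -3.95
 tool-frame now shift mm [ 18.6 -27.4 160.2]  rotz tool deg 3.95  | shift in final frame [ 16.7 -28.6 160.2]
[  12.06912503 -114.68851386]
```

Request:
{"fn": "apply_moves", "kwargs": {"deltas": [[0.1,0,0,20,0,0,3.95],[0.1,4,-8,35,0,0,0],[0.1,5,-10,45,0,0,0],[0.1,5,-10,40,0,0,0],[0.1,3,0,20,0,0,0],[0.1,0,0,0,0,0,0]]}}

```text
time_s: 6.7
position: [0.4928, 0.1003, 0.1189]
ee_rot: [0.749, 0.663, -0.001, -0.001]
contact_force: [-0.4, -0.3, -0.2]
gripper_width: 0.55
```

```bash
python3 - <<'E'
from h import *
p=f2w(-16.5,-98)
go(p[0],p[1],.027,83.03); s=bot.observe();print(w2f(s['position']),s['contact_force'],s['gripper_width'])
c=read_camera('wrist'); save(c['image'],'wrist3.png')
E
```

```text
cur [0.4928 0.1003 0.1189] yaw 83.08 tilt 0.16 | dist mm 91.9 dyaw -0.05
 tool-frame now shift mm [-0.4  0.9 91.8]  rotz tool deg 0.05  | shift in final frame [-0.5  0.7 91.9]
[-17.18545041 -97.53304372] [-0.36665223 -0.32577285 -0.19450255] 0.550154437015495
```

View pics/wrist3.png

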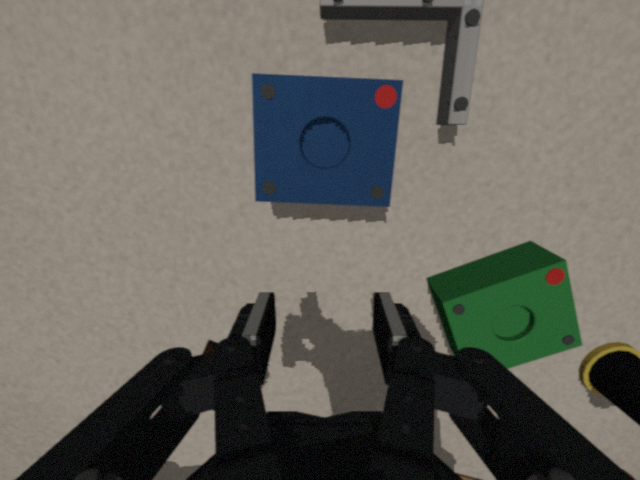

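The wrist view shows the open fingers centred behind the housing's near face, with the way down clear. The green block at (500,320) is off to the right. Descending.

Request:
{"fn": "apply_moves", "kwargs": {"deltas": [[0.1,0,0.5,30,0,0,0],[0.1,0,0,35,0,0,0],[0.1,0,0,20,0,0,0],[0.1,0,0,6,0,0,0],[0.1,0,0,0,0,0,0]]}}

```text
time_s: 7.38
position: [0.4953, 0.0998, 0.0304]
ee_rot: [0.749, 0.663, 0.0, 0.0]
contact_force: [-0.5, -0.8, 1.0]
gripper_width: 0.551
```

```bash
python3 - <<'E'
from h import *
s=bot.observe();print(s['position'],w2f(s['position']),s['contact_force'],s['gripper_width'])
c=read_camera('wrist'); save(c['image'],'wrist4.png')
E
```

```text
[0.49527388 0.09982722 0.03040313] [-14.68647746 -97.67550964] [-0.47920317 -0.82157794  1.0079298 ] 0.5506032122505924
```

View pics/wrist4.png

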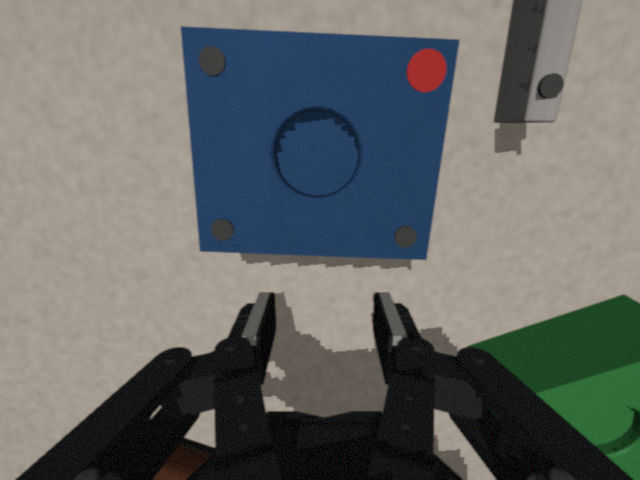

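Request:
{"fn": "apply_moves", "kwargs": {"deltas": [[0.1,10,-1,1,0,0,0],[0.1,10,0,0,0,0,0],[0.1,6,0,0,0,0,0],[0.1,5,0,0,0,0,0],[0.1,5,0,0,0,0,0],[0.1,5,0,0,0,0,0],[0.1,5,0,0,0,0,0],[0.1,0,0,0,0,0,0]]}}

```text
time_s: 8.43
position: [0.4994, 0.1458, 0.0285]
ee_rot: [0.749, 0.663, 0.0, 0.0]
contact_force: [0.4, -3.3, 2.2]
gripper_width: 0.547
```

```bash
python3 - <<'E'
from h import *
s=bot.observe();print(s['position'],w2f(s['position']),s['contact_force'],s['gripper_width'])
c=read_camera('wrist'); save(c['image'],'wrist5.png')
E
```

```text
[0.49936875 0.14577905 0.02853404] [-16.19582842 -51.56628987] [ 0.42019135 -3.32952025  2.1750034 ] 0.5471112249611323
```

View pics/wrist5.png

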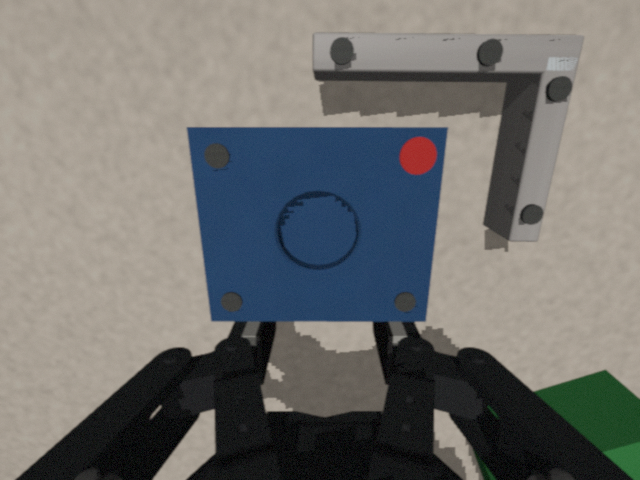

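The housing is now square to the fence: its front edge is at row 127 on both ends and the wall at row 71. I'll measure the gap.

```bash
cat > gap.py <<'E'
from fit import *
import sys
def housefence(c,h0):
    p,f=fit([c],[bluemask(c,h0)],HOUS,list(h0)); 
    ch,sh=np.cos(p[2]),np.sin(p[2]); hc=np.array([[ch,-sh],[sh,ch]])@[.042,.036]+p[:2]
    print('housing',np.round(p,4),'cost',round(f,3),'corner in fence',np.round(w2f(hc),1),'(goal 60,50) askew deg',round(np.degrees(p[2]-F[2]),2),'centre f',np.round(w2f(p),1)); return p
if __name__=='__main__':
    c=read_camera('wrist'); h=f2w(float(sys.argv[1]),float(sys.argv[2])); housefence(c,[h[0],h[1],F[2]])
E
python3 gap.py -16.5 -5
```

```text
housing [ 0.5031  0.1927 -0.1207] cost 0.007 corner in fence [23.8 31.5] (goal 60,50) askew deg 0.05 centre f [-18.2  -4.5]
```

Request:
{"fn": "apply_moves", "kwargs": {"deltas": [[0.1,4,0,0,0,0,0],[0.1,5,0,0,0,0,0],[0.1,4,0,0,0,0,0],[0.1,2.5,0,0,0,0,0],[0.1,0,0,0,0,0,0]]}}

```text
time_s: 9.15
position: [0.5009, 0.1609, 0.0284]
ee_rot: [0.749, 0.663, -0.0, 0.0]
contact_force: [-0.1, -4.8, 2.3]
gripper_width: 0.551
```

```bash
python3 - <<'E'
from gap import *
s=bot.observe();print(s['position'],w2f(s['position']),s['contact_force'])
c=read_camera('wrist'); save(c['image'],'wrist6.png')
h=f2w(-18,11); housefence(c,[h[0],h[1],F[2]])
for uv in [(430,71)]: print(w2f(ray(c,uv,.025)))
E
```

```text
[0.50093728 0.1608985  0.02835481] [-16.47287005 -36.3682128 ] [-0.06728229 -4.76081164  2.25802851]
housing [ 0.5049  0.2078 -0.1216] cost 0.009 corner in fence [23.8 46.7] (goal 60,50) askew deg -0.0 centre f [-18.2  10.7]
[20.5995335  65.31360613]
```

View pics/wrist6.png

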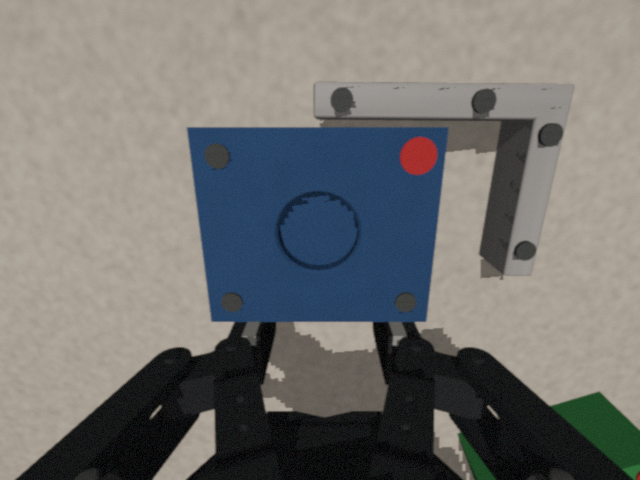

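About 3 mm remain in y. I'll retreat, rise, and go round to the -x face.

Request:
{"fn": "apply_moves", "kwargs": {"deltas": [[0.1,-10,0,0,0,0,0],[0.1,-15,0,0,0,0,0],[0.1,0,0,-30,0,0,0],[-0.15,0,0,-40,0,0,0],[-0.15,0,-20,-20,0,0,0],[-0.15,18,-20,0,0,0,0],[-0.15,18,-20,0,0,0,0],[-0.15,18,-20,0,0,0,-10]]}}

```text
time_s: 10.2
position: [0.4244, 0.1994, 0.1181]
ee_rot: [0.687, 0.727, 0.0, -0.0]
contact_force: [-0.3, 1.1, 1.2]
gripper_width: 0.424
```

Request:
{"fn": "apply_moves", "kwargs": {"deltas": [[-0.15,0,0,0,0,0,-10],[-0.15,0,0,0,0,0,-10],[-0.15,0,0,0,0,0,-10],[-0.15,0,0,0,0,0,-10],[-0.15,0,0,0,0,0,-10],[-0.15,0,0,0,0,0,-10],[-0.15,0,0,0,0,0,-10],[-0.15,0,0,0,0,0,-10]]}}

```text
time_s: 11.2
position: [0.4249, 0.1989, 0.118]
ee_rot: [0.058, 0.998, 0.0, -0.0]
contact_force: [-0.0, -0.9, 0.6]
gripper_width: 0.425
```

```bash
python3 - <<'E'
from gap import *
p=f2w(-96,11); go(p[0],p[1],.028,173.03)
s=bot.observe(); print(s['time_s'],w2f(s['position']),s['gripper_width'])
c=read_camera('wrist'); save(c['image'],'wrist7.png')
c=read_camera('side'); save(c['image'],'side7.png')
E
```

```text
cur [0.4249 0.1989 0.118 ] yaw 173.36 tilt 0.03 | dist mm 92.0 dyaw -0.33
 tool-frame now shift mm [-0.7 18.9 90. ]  rotz tool deg 0.33  | shift in final frame [-0.6 18.9 90. ]
11.2 [-96.58276014  -7.88723671] 0.4246547298418779
```

View pics/wrist7.png

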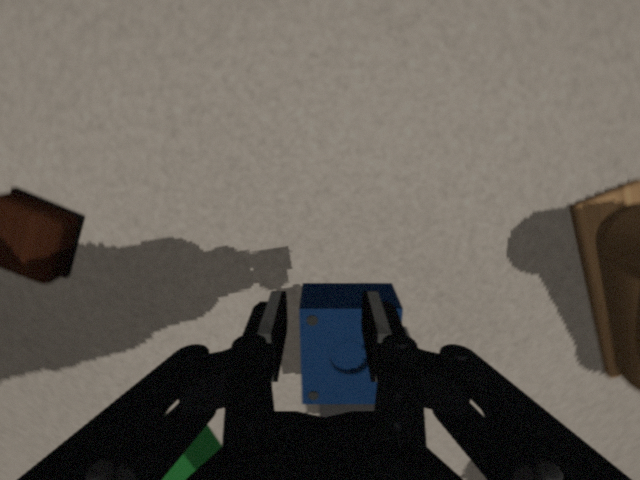

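View pics/side7.png

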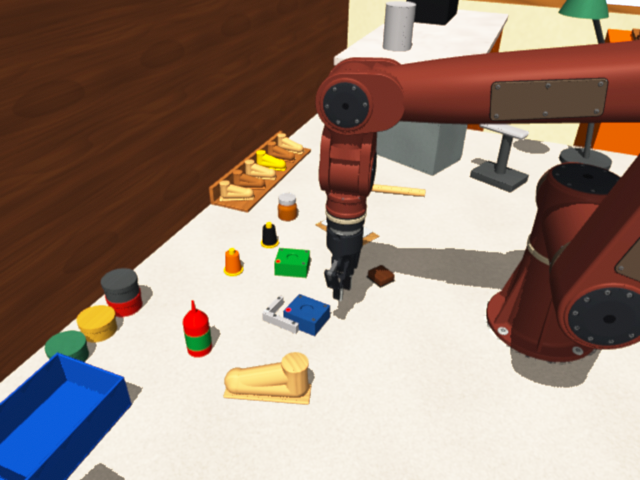

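The gripper is behind the housing's -x face. The wrist view shows the face between the fingers at (350,295), and the last and heel are well clear. Descending 19 mm to the side, then pushing.

Request:
{"fn": "apply_moves", "kwargs": {"deltas": [[-0.15,0,9,10,0,0,0.33],[-0.15,0,10,20,0,0,0],[-0.15,0,0,30,0,0,0],[-0.15,0,0,22,0,0,0],[-0.15,0,0,8,0,0,0],[-0.15,-8,0,0,0,0,0],[-0.15,-8,0,0,0,0,0],[-0.15,-5,0,0,0,0,0]]}}

```text
time_s: 12.3
position: [0.4497, 0.2158, 0.0292]
ee_rot: [0.064, 0.998, 0.0, 0.001]
contact_force: [-0.2, 0.1, 0.4]
gripper_width: 0.428
```

Request:
{"fn": "apply_moves", "kwargs": {"deltas": [[-0.15,-4,0,0,0,0,0],[-0.15,-5,0,0,0,0,0],[-0.15,-5,0,0,0,0,0],[-0.15,-5,0,0,0,0,0],[-0.15,-5,0,0,0,0,0],[-0.15,-5,0,0,0,0,0],[-0.15,-4,0,0,0,0,0],[-0.15,0,0,0,0,0,0]]}}

```text
time_s: 13.3
position: [0.4804, 0.2118, 0.0283]
ee_rot: [0.063, 0.998, 0.0, -0.001]
contact_force: [-4.2, 1.4, 2.6]
gripper_width: 0.422
```

```bash
python3 - <<'E'
from gap import *
s=bot.observe(); print(s['time_s'],w2f(s['position']),s['position'],s['contact_force'],s['gripper_width'])
go(.5,.2,.028,173.03)
c=read_camera('wrist'); save(c['image'],'wrist8.png')
c=read_camera('side'); save(cv2.resize(c['image'][230:380,200:400],None,fx=4,fy=4,interpolation=cv2.INTER_CUBIC),'side8.png')
h=f2w(15,11); housefence(c,[h[0],h[1],F[2]])
E
```

```text
13.3 [-43.0054722   11.62340558] [0.48042201 0.21175416 0.0282959 ] [-4.15422644  1.36554959  2.61846171] 0.4220675435321973
cur [0.4804 0.2118 0.0283] yaw 172.74 tilt 0.09 | dist mm 22.8 dyaw 0.29
 tool-frame now shift mm [-20.9  -9.2   0.3]  rotz tool deg -0.29  | shift in final frame [-20.9  -9.3   0.3]
housing [ 0.5361  0.2008 -0.0081] cost 0.469 corner in fence [51.2 48. ] (goal 60,50) askew deg 6.51 centre f [13.6  7.5]
```

View pics/wrist8.png

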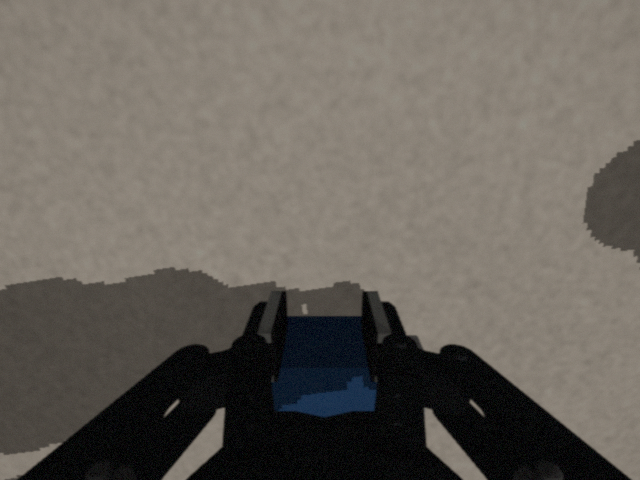

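View pics/side8.png

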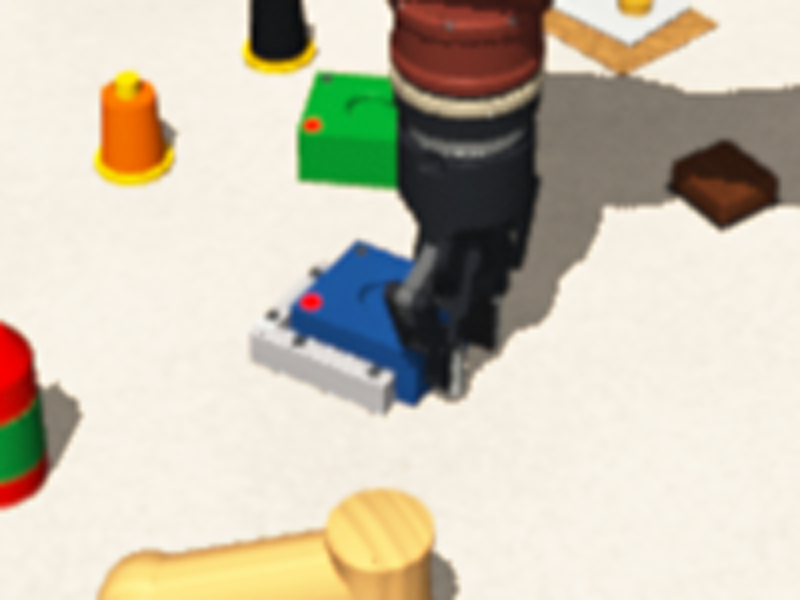

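Pushing with small steps, watching the force. The side picture shows the housing sliding along the wall, with roughly 8 mm left in x.

Request:
{"fn": "apply_moves", "kwargs": {"deltas": [[-0.15,-2,0,0,0,0,0],[-0.15,-2,0,0,0,0,0],[-0.15,-2,0,0,0,0,0],[-0.15,0,0,0,0,0,0]]}}

```text
time_s: 13.9
position: [0.4862, 0.211, 0.0282]
ee_rot: [0.063, 0.998, 0.0, -0.001]
contact_force: [-6.5, 1.5, 4.3]
gripper_width: 0.424
```

Request:
{"fn": "apply_moves", "kwargs": {"deltas": [[-0.15,-1,0,0,0,0,0],[-0.15,0,0,0,0,0,0]]}}

```text
time_s: 14.15
position: [0.487, 0.2109, 0.0283]
ee_rot: [0.063, 0.998, -0.0, -0.001]
contact_force: [-6.3, 0.5, 4.9]
gripper_width: 0.429
```

Request:
{"fn": "apply_moves", "kwargs": {"deltas": [[-0.15,-1,0,0,0,0,0],[-0.15,0,0,0,0,0,0]]}}

```text
time_s: 14.4
position: [0.4877, 0.2108, 0.0283]
ee_rot: [0.063, 0.998, 0.0, -0.001]
contact_force: [-8.7, 1.2, 7.1]
gripper_width: 0.428
```

Request:
{"fn": "apply_moves", "kwargs": {"deltas": [[-0.15,-1,0,0,0,0,0],[-0.15,0,0,0,0,0,0]]}}

```text
time_s: 14.65
position: [0.4877, 0.2108, 0.0282]
ee_rot: [0.063, 0.998, -0.0, -0.002]
contact_force: [-15.6, 3.0, 11.4]
gripper_width: 0.425
```

Request:
{"fn": "apply_moves", "kwargs": {"deltas": [[-0.15,-1,0,0,0,0,0],[-0.15,0,0,0,0,0,0]]}}

```text
time_s: 14.9
position: [0.4877, 0.2108, 0.0282]
ee_rot: [0.063, 0.998, -0.0, -0.003]
contact_force: [-19.8, 1.1, 15.8]
gripper_width: 0.428
```

Hard stop: the position froze while the force rose to 20 N, so the housing is against the +x wall. I'll retreat and go back round to the -y side to press it home.

Request:
{"fn": "apply_moves", "kwargs": {"deltas": [[-0.15,5,0,0,0,0,0],[-0.15,20,0,0,0,0,0],[-0.15,0,0,-30,0,0,0],[-0.15,0,0,-40,0,0,0],[-0.15,-20,-22,-20,0,0,0],[0.0,-20,-22,0,0,0,0],[0.0,-20,-22,0,0,0,0],[0.0,-18,-7,0,0,0,0]]}}

```text
time_s: 15.9
position: [0.5353, 0.1298, 0.1185]
ee_rot: [0.064, 0.998, -0.0, 0.001]
contact_force: [0.7, -0.5, -0.8]
gripper_width: 0.503
```

Request:
{"fn": "apply_moves", "kwargs": {"deltas": [[0.0,0,0,0,0,0,10],[0.0,0,0,0,0,0,10],[0.0,0,0,0,0,0,10],[0.0,0,0,0,0,0,10],[0.0,0,0,0,0,0,10],[0.0,0,0,0,0,0,10],[0.0,0,0,0,0,0,10],[0.0,0,0,0,0,0,10]]}}

```text
time_s: 16.9
position: [0.5346, 0.1311, 0.1184]
ee_rot: [0.692, 0.722, 0.0, 0.001]
contact_force: [0.8, -0.6, 0.7]
gripper_width: 0.5
```

Request:
{"fn": "apply_moves", "kwargs": {"deltas": [[0.0,0,0,0,0,0,9.7],[0.0,0,0,0,0,0,0]]}}

```text
time_s: 17.15
position: [0.5346, 0.1311, 0.1184]
ee_rot: [0.748, 0.663, 0.0, 0.0]
contact_force: [0.1, -1.1, -0.1]
gripper_width: 0.5
```

```bash
python3 - <<'E'
from gap import *
s=bot.observe(); print(s['time_s'],w2f(s['position']),s['gripper_width'])
p=f2w(17,-58); go(p[0],p[1],.028,83.03)
c=read_camera('wrist'); save(c['image'],'wrist9.png')
h=f2w(18,12); housefence(c,[h[0],h[1],F[2]])
E
```

```text
17.15 [ 20.51540567 -61.90557345] 0.4995120219912851
cur [0.5346 0.1311 0.1184] yaw 83.08 tilt 0.05 | dist mm 90.5 dyaw -0.05
 tool-frame now shift mm [ 3.9 -3.6 90.4]  rotz tool deg 0.05  | shift in final frame [ 3.9 -3.5 90.4]
housing [ 0.5407  0.2036 -0.1255] cost 0.01 corner in fence [60.  46.7] (goal 60,50) askew deg -0.22 centre f [17.8 10.9]
```

View pics/wrist9.png

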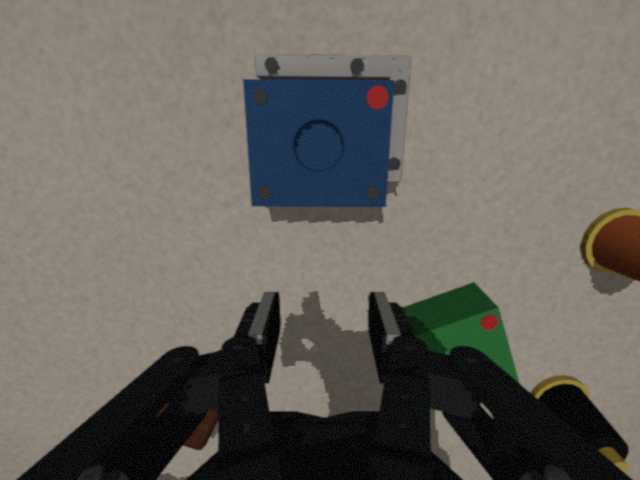

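The housing is flush in x with 3.3 mm to go in y. The green block at (460,330) stays clear of the descent. Descending and pushing +y.

Request:
{"fn": "apply_moves", "kwargs": {"deltas": [[0.0,0,-3.5,30,0,0,0],[0.0,0,0,35,0,0,0],[0.0,0,0,18,0,0,0],[0.0,0,0,7,0,0,0],[0.0,7,0,0,0,0,0],[0.0,7,0,0,0,0,0],[0.0,5,0,0,0,0,0],[0.0,0,0,0,0,0,0]]}}

```text
time_s: 18.2
position: [0.5334, 0.151, 0.0287]
ee_rot: [0.748, 0.663, 0.0, 0.0]
contact_force: [-0.5, 0.2, -0.1]
gripper_width: 0.504
```

```bash
python3 - <<'E'
from gap import *
s=bot.observe(); print(s['time_s'],s['position'],w2f(s['position']),s['contact_force'])
E
```

```text
18.2 [0.53336485 0.1510138  0.02874057] [ 16.91426491 -42.24644094] [-0.46234977  0.160743   -0.1141931 ]
```

Contact is expected at fence y of about -36, and the hard stop near -33.

Request:
{"fn": "apply_moves", "kwargs": {"deltas": [[0.0,3,0,0,0,0,0],[0.0,2,0,0,0,0,0],[0.0,2,0,0,0,0,0],[0.0,0,0,0,0,0,0]]}}

```text
time_s: 18.7
position: [0.5339, 0.1571, 0.0283]
ee_rot: [0.749, 0.663, -0.0, 0.0]
contact_force: [-0.4, -4.5, 1.0]
gripper_width: 0.507
```

Request:
{"fn": "apply_moves", "kwargs": {"deltas": [[0.0,1,0,0,0,0,0],[0.0,1,0,0,0,0,0],[0.0,0,0,0,0,0,0]]}}

```text
time_s: 19.08
position: [0.5341, 0.159, 0.0283]
ee_rot: [0.749, 0.663, -0.0, 0.0]
contact_force: [-1.1, -4.5, 1.0]
gripper_width: 0.498
```

Request:
{"fn": "apply_moves", "kwargs": {"deltas": [[0.0,1,0,0,0,0,0],[0.0,0,0,0,0,0,0]]}}

```text
time_s: 19.32
position: [0.5342, 0.1595, 0.0283]
ee_rot: [0.749, 0.663, -0.001, 0.001]
contact_force: [-1.5, -8.5, 2.1]
gripper_width: 0.501
```

Request:
{"fn": "apply_moves", "kwargs": {"deltas": [[0.0,1,0,0,0,0,0],[0.0,0,0,0,0,0,0]]}}

```text
time_s: 19.58
position: [0.5341, 0.1596, 0.0283]
ee_rot: [0.749, 0.662, -0.002, 0.001]
contact_force: [-5.1, -13.1, 3.2]
gripper_width: 0.503
```

Request:
{"fn": "apply_moves", "kwargs": {"deltas": [[0.0,1,0,0,0,0,0],[0.0,0,0,0,0,0,0]]}}

```text
time_s: 19.82
position: [0.534, 0.1597, 0.0283]
ee_rot: [0.75, 0.662, -0.002, 0.002]
contact_force: [-5.1, -19.0, 5.5]
gripper_width: 0.5
```

```bash
python3 - <<'E'
from gap import *
s=bot.observe(); print(s['time_s'],s['position'],w2f(s['position']),s['contact_force'])
c=read_camera('wrist'); save(c['image'],'wrist10.png')
h=f2w(18,12); housefence(c,[h[0],h[1],F[2]])
E
```

```text
19.825 [0.53397138 0.15972285 0.028291  ] [ 16.45990413 -33.52813039] [ -5.10268759 -18.97344187   5.54761838]
housing [ 0.5408  0.2064 -0.1273] cost 0.009 corner in fence [59.8 49.4] (goal 60,50) askew deg -0.32 centre f [17.5 13.7]
```

View pics/wrist10.png

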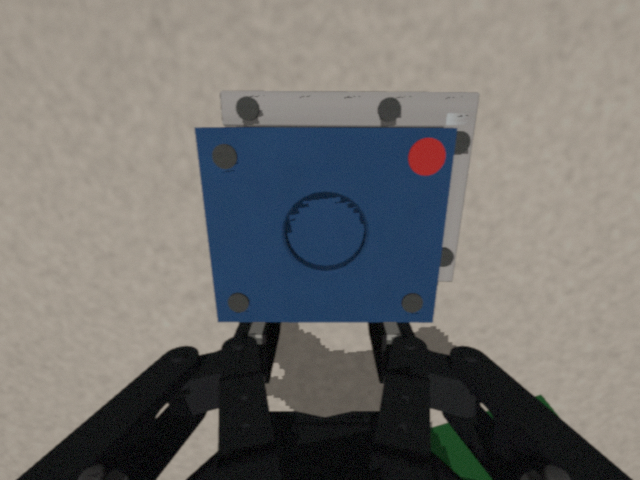

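Hard stop in y as well (19 N, position frozen). The fit puts the corner at (59.8, 49.4) against the goal of (60, 50). I'll back off and look straight down on the fence corner to check both gaps.

Request:
{"fn": "apply_moves", "kwargs": {"deltas": [[0.0,-6,0,0,0,0,0],[0.0,-15,0,0,0,0,0],[0.0,0,0,-30,0,0,0],[0.0,0,0,-40,0,0,0],[0.0,0,20,-30,0,0,0],[0.0,12,23,0,0,0,0],[0.0,12,0,0,0,0,0],[0.0,0,0,0,0,0,0]]}}

```text
time_s: 20.88
position: [0.5765, 0.1607, 0.1275]
ee_rot: [0.748, 0.663, -0.001, -0.001]
contact_force: [0.0, 0.4, -0.2]
gripper_width: 0.501
```

```bash
python3 - <<'E'
from gap import *
s=bot.observe(); print(s['time_s'],s['position'],w2f(s['position']),s['contact_force'])
c=read_camera('wrist'); save(c['image'],'wrist11.png'); import pickle; pickle.dump(c,open('w11.pkl','wb'))
print(proj(c,[*f2w(60,50),.025]),w2f(c['eye']))
h=f2w(18,12); housefence(c,[h[0],h[1],F[2]])
u=proj(c,[*f2w(50,40),.025]).astype(int); print(u)
y0=max(u[1]-75,0); save(cv2.resize(c['image'][y0:y0+150,u[0]-130:u[0]+70],None,fx=4,fy=4,interpolation=cv2.INTER_CUBIC),'w11c.png')
E
```

```text
20.875 [0.5765444  0.16074855 0.12751703] [ 58.59413876 -27.34587591] [ 0.03185426  0.41798984 -0.23427054]
[325.89271414 137.05206191] [58.93787104 55.62542976]
housing [ 0.5408  0.2064 -0.122 ] cost 0.011 corner in fence [59.6 49.6] (goal 60,50) askew deg -0.02 centre f [17.6 13.6]
[310 152]
```

View pics/wrist11.png

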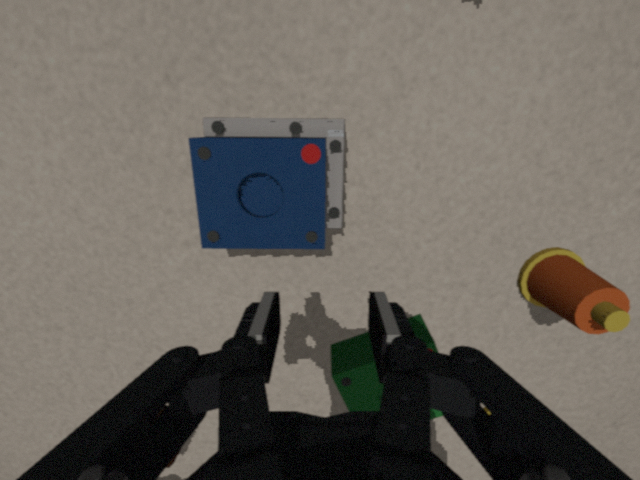

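View pics/w11c.png

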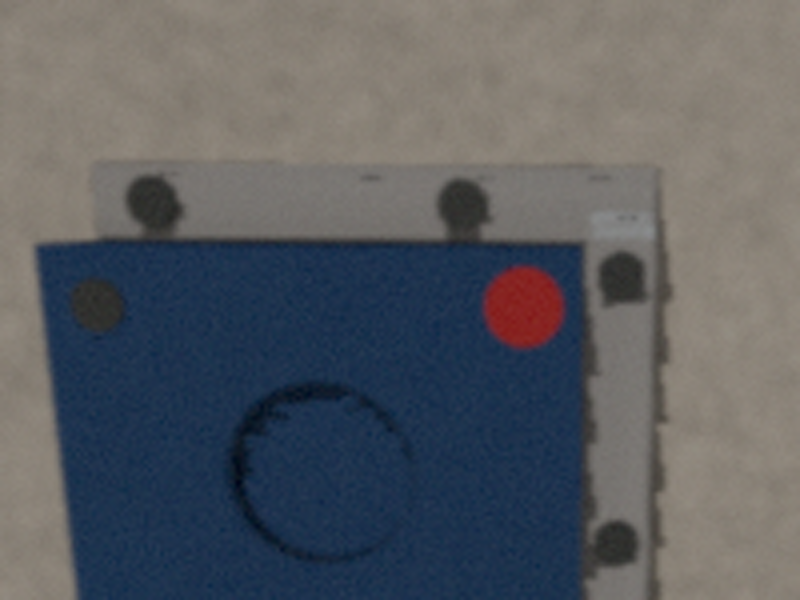

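The view from above shows the housing tight against both walls. I'll quantify the gaps with sub-pixel edges, taking the wall's outer edge to the housing edge (12.0 mm if flush).

```bash
python3 - <<'E'
from fit import *
import pickle
c=pickle.load(open('w11.pkl','rb')); im=c['image'].astype(float)
red=im[...,0]; g=cv2.GaussianBlur(red,(0,0),.8)
def cross(a,b,axis,rng,rows):
    pass
# scan fence lines: along fence y at several x for y wall
def scan(fixed,axis,z,vals):
    P=[proj(c,[*(f2w(fixed,v) if axis=='y' else f2w(v,fixed)),z]) for v in vals]
    uv=np.array(P,np.float32)
    return np.array([cv2.remap(g.astype(np.float32),uv[:,0][None],uv[:,1][None],cv2.INTER_LINEAR)[0]]).ravel()
vals=np.arange(40,70,.25)
for axis,fx in (('y',[-12,0,12,22,42]),('x',[-5,5,12,35,20])):
    for f in fx:
        o=scan(f,axis,.025,vals); h=scan(f,axis,.04,vals)
        do=np.gradient(o); dh=np.gradient(h)
        sel=vals>(56 if axis=='y' else 66)
        io=np.where((vals>(57)) ,-do,-99) ; ih=np.where(vals<56 if axis=='y' else vals<65,dh,-99)
        io=np.where(vals>(57 if axis=='y' else 66),-do,-99)
        print(axis,f,'outer',vals[io.argmax()],'housing edge',vals[ih.argmax()],round(ih.max(),1),'diff',vals[io.argmax()]-vals[ih.argmax()])
print(np.round(scan(0,'y',.025,np.arange(44,68,1.))),np.round(scan(20,'x',.025,np.arange(54,78,1.))))
E
```

```text
y -12 outer 69.75 housing edge 50.75 11.9 diff 19.0
y 0 outer 68.5 housing edge 50.75 13.1 diff 17.75
y 12 outer 66.75 housing edge 50.75 13.2 diff 16.0
y 22 outer 69.75 housing edge 50.5 12.4 diff 19.25
y 42 outer 66.25 housing edge 50.5 5.3 diff 15.75
x -5 outer 69.75 housing edge 59.75 8.1 diff 10.0
x 5 outer 69.75 housing edge 59.75 6.6 diff 10.0
x 12 outer 69.5 housing edge 61.0 7.9 diff 8.5
x 35 outer 69.75 housing edge 61.5 6.5 diff 8.25
x 20 outer 69.5 housing edge 61.75 5.9 diff 7.75
[ 29.  29.  29.  29.  28.  30.  52.  95. 113. 116. 117. 119. 119. 119.
 120. 121. 121. 122. 127. 136. 140. 139. 139. 139.] [ 30.  28.  28.  29.  28.  37.  53.  69.  92. 113. 118. 118. 119. 120.
 121. 122. 118. 107. 103. 115. 126. 132. 134. 133.]
```

Wall thickness measures about 11–12 mm from outer edge to housing on both walls, so the housing is flush. Now to the tray: rise, travel and look.

```bash
python3 - <<'E'
from h import *
go(.521,-.30,.28,70)
E
```

```text
cur [0.5764 0.1604 0.1276] yaw 83.09 tilt 0.09 | dist mm 488.2 dyaw -13.09
 tool-frame now shift mm [-4.638e+02  1.000e-01 -1.523e+02]  rotz tool deg 13.09  | shift in final frame [-451.6  105.4 -152.4]
```

Request:
{"fn": "apply_moves", "kwargs": {"deltas": [[0.0,0,0,-40,0,0,0],[0.0,-20,0,-50,0,0,0],[0.0,-45,0,-45,0,0,0],[0.0,-55,0,-17,0,0,0],[0.0,-55,0,0,0,0,0],[0.0,-55,0,0,0,0,0],[0.0,-55,0,0,0,0,0],[0.0,-55,0,0,0,0,0]]}}

```text
time_s: 21.92
position: [0.5351, -0.1779, 0.2792]
ee_rot: [0.749, 0.663, -0.0, -0.0]
contact_force: [1.5, 0.2, 0.2]
gripper_width: 0.501
```

Request:
{"fn": "apply_moves", "kwargs": {"deltas": [[0.0,-55,0,0,0,0,0],[0.0,-45,0,0,0,0,7],[0.0,-24,0,0,0,0,6],[0.0,0,0,0,0,0,0]]}}

```text
time_s: 22.42
position: [0.5172, -0.3002, 0.2788]
ee_rot: [0.82, 0.573, -0.0, -0.001]
contact_force: [0.2, -0.2, -0.4]
gripper_width: 0.501
```

```bash
python3 - <<'E'
from h import *
import pickle
s=bot.observe(); print(s['time_s'],s['position'],s['gripper_width'])
c=read_camera('wrist'); save(c['image'],'wrist12.png'); pickle.dump(c,open('w12.pkl','wb'))
c2=read_camera('side'); save(c2['image'],'side12.png'); pickle.dump(c2,open('s12.pkl','wb'))
for t in ['tray','tray_handle','tray_pocket','ball_center']:
    for d in models.tip_of(t,c)[:1]: print(t,np.round(w(c,d['centre']),4),round(d['p'],2))
E
```

```text
22.425 [ 0.51722236 -0.300157    0.27880514] 0.5005296703274932
tray [ 0.5535 -0.1999  0.0039] 0.9
tray_handle [ 0.5578 -0.2055  0.0727] 0.71
tray_pocket [ 0.5996 -0.2206  0.0194] 0.57
ball_center [ 0.598  -0.2208  0.0219] 0.88
```

View pics/wrist12.png

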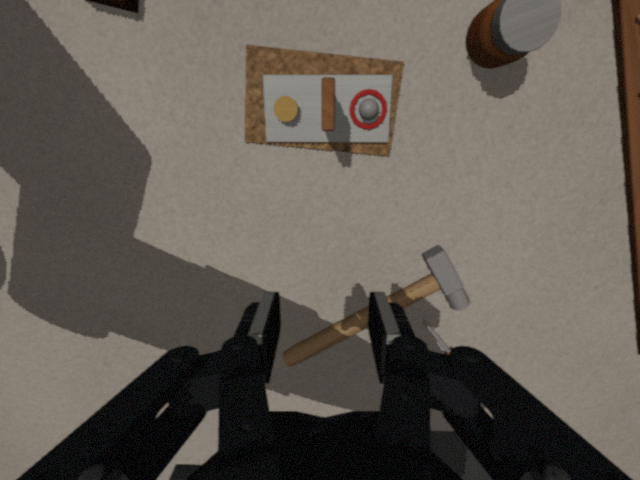

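The tray is in view: plate (264–391, 75–142), handle (328,104), ball (369,108), bush (286,109). The hammer lies lower down at (360,320). I'll fit the plate and the handle.

```bash
python3 - <<'E'
from fit import *
import pickle
c=pickle.load(open('w12.pkl','rb'))
save(cv2.resize(c['image'][35:165,235:415],None,fx=4.4,fy=4.4,interpolation=cv2.INTER_CUBIC),'tray_c.png')
im=c['image'].astype(int)
print(im[85,300],im[60,300],im[100,275],im[135,380])
hsv=cv2.cvtColor(c['image'],cv2.COLOR_RGB2HSV)
roi=np.zeros((480,640),np.uint8); roi[55:160,240:410]=1
mx=im.max(2); mn=im.min(2)
m=((mx-mn<28)&(mx>105)).astype(np.uint8)*roi
n,l,st,_=cv2.connectedComponentsWithStats(m); k=1+st[1:,4].argmax(); m=(l==k).astype(np.uint8); print(st[k])
hull=cv2.convexHull(np.argwhere(m)[:,::-1].astype(np.int32)); o=np.zeros_like(m); cv2.fillConvexPoly(o,hull,1)
def silp(p):
    S=4; co,si=np.cos(p[2]),np.sin(p[2])
    q=np.array([[.07,.035],[.07,-.035],[-.07,-.035],[-.07,.035]])@np.array([[co,si],[-si,co]])+p[:2]
    uv=np.array([proj(c,[*a,.010]) for a in q]); im=np.zeros((480*S,640*S),np.uint8)
    cv2.fillConvexPoly(im,np.round((uv+.5)*S-.5).astype(np.int32),255); return cv2.resize(im,(640,480),interpolation=cv2.INTER_AREA)/255.
cost=lambda p:np.abs(silp(p)-o).sum()/o.sum()
p=[.5555,-.204,-.35]
for k in range(3):
    r=minimize(cost,p,method='Nelder-Mead',options=dict(initial_simplex=np.array(p)+np.array([[0,0,0],[.006,0,0],[0,.006,0],[0,0,.08]])*(1,-.5,1)[k])); p=r.x
print('tray',np.round(p,4),np.degrees(p[2]),r.fun)
# handle top brown
mb=((im[...,0]>1.5*im[...,2])&(im[...,0]-im[...,2]>25)).astype(np.uint8)
b=np.zeros_like(mb); b[70:140,318:342]=1; mb*=b
co,si=np.cos(p[2]),np.sin(p[2]); A=np.array([[co,-si],[si,co]])
for x in (-.006,.006):
    for y in (-.022,.022):
        print('handle top corner expected px',proj(c,[*(A@[x,y]+p[:2]),.090]))
rr=np.argwhere(mb); print('brown',rr.min(0),rr.max(0))
print('ball expect',proj(c,[*(A@[.045,0]+p[:2]),.021]))
E
```

```text
[141 138 133] [109  83  57] [139 131 115] [138 137 131]
[ 262   74  131   68 5365]
tray [ 0.556  -0.2041 -0.3529] -20.218592654856074 0.012461833400103666
handle top corner expected px [320.9462841  129.72564349]
handle top corner expected px [320.89615686  75.54654288]
handle top corner expected px [334.30447808 129.75255108]
handle top corner expected px [334.91845515  75.57443235]
brown [ 70 318] [130 341]
ball expect [368.97166465 107.96233861]
```

View pics/tray_c.png

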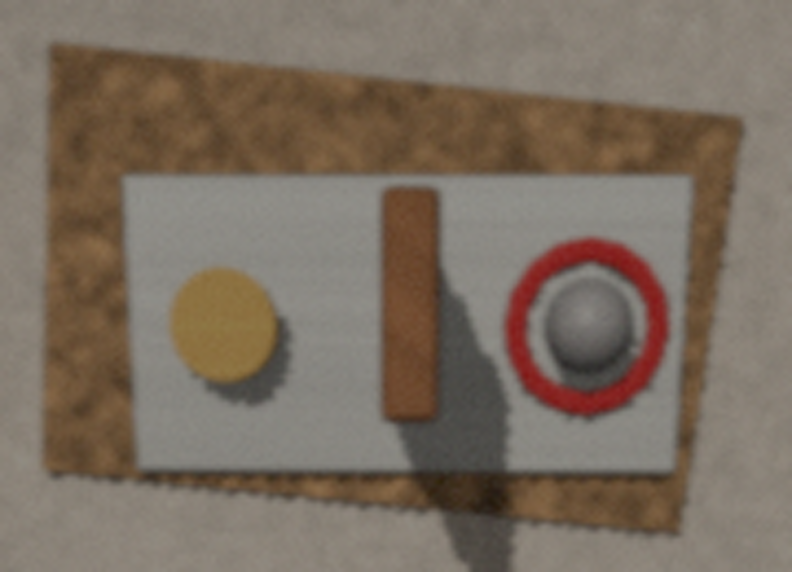

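The tray fits at (0.556, -0.204) with yaw -20.2°. The handle-top prediction matches the picture, and the ball sits mid-pocket. Approaching above the handle.

```bash
python3 - <<'E'
from h import *
go(.556,-.2041,.15,69.8)
E
```

```text
cur [ 0.5187 -0.298   0.2797] yaw 70.15 tilt 0.01 | dist mm 164.4 dyaw -0.35
 tool-frame now shift mm [101.    3.2 129.7]  rotz tool deg 0.35  | shift in final frame [101.    2.6 129.7]
```

Request:
{"fn": "apply_moves", "kwargs": {"deltas": [[0.0,20,1,10,0,0,0.35],[0.0,40,1,30,0,0,0],[0.0,31,1,40,0,0,0],[0.0,10,0,35,0,0,0],[0.0,0,0,15,0,0,0],[0.0,0,0,0,0,0,0],[0.0,0,0,0,0,0,0]]}}

```text
time_s: 23.6
position: [0.5568, -0.2063, 0.1513]
ee_rot: [0.821, 0.571, 0.0, 0.001]
contact_force: [0.4, -0.2, -0.5]
gripper_width: 0.5
```

```bash
python3 - <<'E'
from h import *
for i in range(2):
    go(.556,-.2041,.072,69.8); c=read_camera('wrist')
save(c['image'],'wrist13.png')
A=R.from_euler('z',-20.2,degrees=True).as_matrix()
for x in (-.006,.006):
    for y in (-.022,.022): print(proj(c,A@[x,y,.090]+[.556,-.2041,0]))
E
```

```text
cur [ 0.5568 -0.2063  0.1513] yaw 69.65 tilt 0.14 | dist mm 79.3 dyaw 0.15
 tool-frame now shift mm [ 1.8 -1.7 79.3]  rotz tool deg -0.15  | shift in final frame [ 1.8 -1.5 79.3]
cur [ 0.5569 -0.2064  0.1514] yaw 69.64 tilt 0.15 | dist mm 79.4 dyaw 0.16
 tool-frame now shift mm [ 1.9 -1.8 79.4]  rotz tool deg -0.16  | shift in final frame [ 1.8 -1.6 79.4]
[311.33921054 300.5247239 ]
[310.2286891  234.12272827]
[330.35099055 300.45249599]
[330.61906157 234.0531669 ]
```

View pics/wrist13.png

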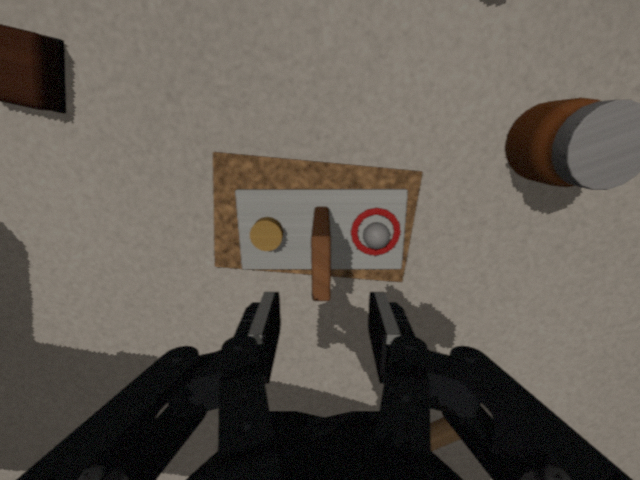

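The handle top is at (321,300), as predicted, between the fingers. Shift 1.8, -1.7 and descend 79 mm.

Request:
{"fn": "apply_moves", "kwargs": {"deltas": [[0.0,1.8,-1.7,15,0,0,0],[0.0,0,0,25,0,0,0],[0.0,0,0,20,0,0,0],[0.0,0,0,12,0,0,0],[0.0,0,0,7,0,0,0],[0.0,0,0,0,0,0,0],[0.0,0,0,0,0,0,0]]}}

```text
time_s: 24.58
position: [0.5557, -0.2033, 0.0713]
ee_rot: [0.821, 0.571, 0.0, 0.001]
contact_force: [0.5, 0.3, 0.1]
gripper_width: 0.497
```

```bash
python3 - <<'E'
from h import *
go(.556,-.2041,.072,69.8); c=read_camera('wrist'); go(.556,-.2041,.072,69.8)
save(c['image'],'wrist14.png'); print(bot.observe()['contact_force'])
E
```

```text
cur [ 0.5557 -0.2033  0.0713] yaw 69.68 tilt 0.07 | dist mm 1.1 dyaw 0.12
 tool-frame now shift mm [-0.6  0.5 -0.7]  rotz tool deg -0.12  | shift in final frame [-0.6  0.5 -0.7]
cur [ 0.5557 -0.2033  0.0713] yaw 69.69 tilt 0.07 | dist mm 1.1 dyaw 0.11
 tool-frame now shift mm [-0.6  0.5 -0.7]  rotz tool deg -0.11  | shift in final frame [-0.6  0.5 -0.7]
[-0.49309667  0.25466899 -0.5120802 ]
```

View pics/wrist14.png

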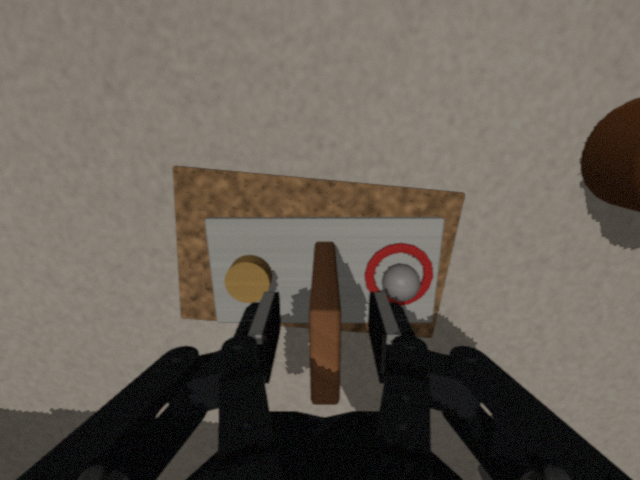

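The handle is centred between the pads at (325,350). Closing gently so the ball is not jolted.

Request:
{"fn": "apply_moves", "kwargs": {"deltas": [[-0.2,0,0,0,0,0,0],[-0.4,0,0,0,0,0,0],[-0.55,0,0,0,0,0,0],[-0.65,0,0,0,0,0,0],[-0.7,0,0,0,0,0,0],[-0.75,0,0,0,0,0,0],[-0.85,0,0,0,0,0,0],[-1.0,0,0,0,0,0,0]], "newtons": 50}}

```text
time_s: 25.62
position: [0.5555, -0.2032, 0.0706]
ee_rot: [0.821, 0.571, 0.0, 0.0]
contact_force: [1.3, -1.3, 0.7]
gripper_width: 0.134
```

Request:
{"fn": "apply_moves", "kwargs": {"deltas": [[-1.0,0,0,0,0,0,0],[-1.0,0,0,0,0,0,0]]}}

```text
time_s: 25.88
position: [0.5554, -0.2032, 0.0707]
ee_rot: [0.821, 0.571, 0.0, 0.0]
contact_force: [2.4, -0.7, 2.2]
gripper_width: 0.131
```

```bash
python3 - <<'E'
from h import *
go(.556,-.2041,.072,69.8); c=read_camera('wrist'); s=bot.observe(); print(s['contact_force'],s['gripper_width'],s['ee_rot'])
save(c['image'],'wrist15.png')
E
```

```text
cur [ 0.5554 -0.2032  0.0707] yaw 69.68 tilt 0.03 | dist mm 1.7 dyaw 0.12
 tool-frame now shift mm [-0.7  0.8 -1.3]  rotz tool deg -0.12  | shift in final frame [-0.7  0.8 -1.3]
[ 2.46569021 -1.0677251   0.79793952] 0.13253726895134882 [8.20749861e-01 5.71287641e-01 1.12298939e-04 2.90393365e-04]
```

View pics/wrist15.png

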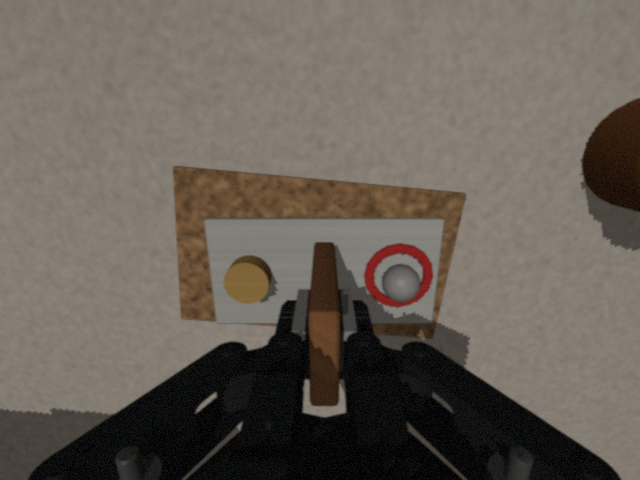

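The handle is gripped (11.3 mm opening) and the ball is in its pocket at (401,283). Lifting smoothly.

Request:
{"fn": "apply_moves", "kwargs": {"deltas": [[-1.0,0,0,-2,0,0,0],[-1.0,0,0,-6,0,0,0],[-1.0,0,0,-11,0,0,0],[-1.0,0,0,-16,0,0,0],[-1.0,0,0,-16,0,0,0],[-1.0,0,0,-11,0,0,0],[-1.0,0,0,-5,0,0,0],[-1.0,0,0,0,0,0,0]]}}

```text
time_s: 26.92
position: [0.5554, -0.2031, 0.1377]
ee_rot: [0.821, 0.571, 0.0, 0.0]
contact_force: [-0.2, -0.8, -2.9]
gripper_width: 0.136
```

```bash
python3 - <<'E'
from h import *
go(.4988,.222,.2,69.7); c=read_camera('wrist'); s=bot.observe(); print(s['contact_force'],s['gripper_width'],s['wrist_torque'])
save(c['image'],'wrist16.png'); c=read_camera('side'); save(cv2.resize(c['image'][130:290,240:440],None,fx=4,fy=3.7,interpolation=cv2.INTER_CUBIC),'side16.png')
E
```

```text
cur [ 0.5554 -0.2031  0.1377] yaw 69.68 tilt 0.02 | dist mm 433.4 dyaw 0.02
 tool-frame now shift mm [ 379.  -200.6  -62.4]  rotz tool deg -0.02  | shift in final frame [ 379.1 -200.5  -62.3]
[-0.06602046  0.2043005  -2.72104326] 0.1375459217275041 [0.03793375 0.03714365 0.01184274]
```

View pics/wrist16.png

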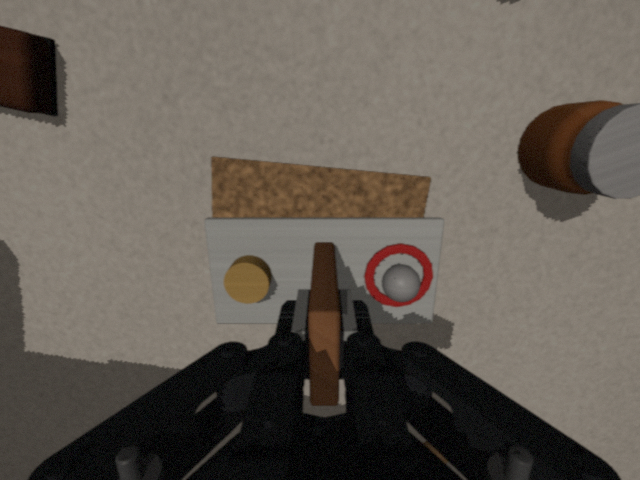

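View pics/side16.png

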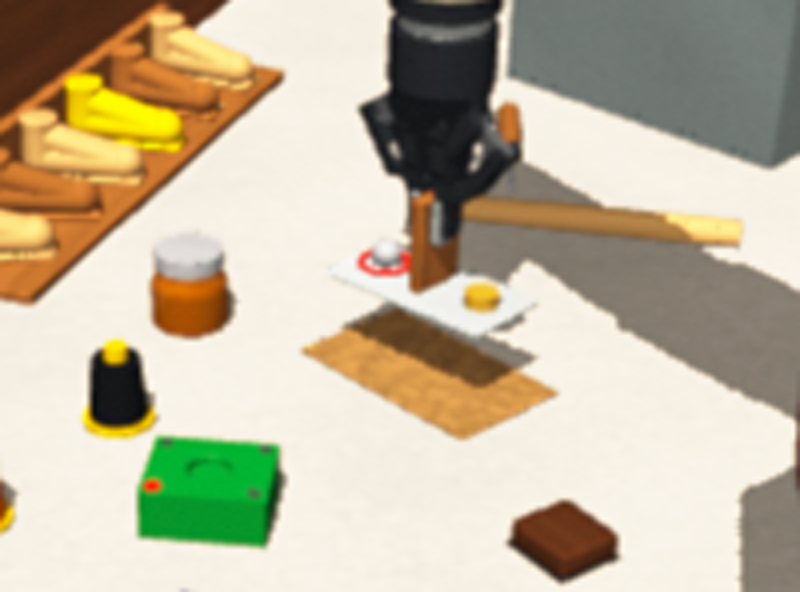

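The tray is lifted level, with the plate unchanged relative to the gripper and the ball in the ring. Carrying it across at moderate speed.

Request:
{"fn": "apply_moves", "kwargs": {"deltas": [[-1.0,5.3,-2.8,-4,0,0,0],[-1.0,10.6,-5.6,-8,0,0,0],[-1.0,15.9,-8.4,-10,0,0,0],[-1.0,21.2,-11.2,-10,0,0,0],[-1.0,24.8,-13.1,-9,0,0,0],[-1.0,24.8,-13.1,-6,0,0,0],[-1.0,24.8,-13.1,-3,0,0,0],[-1.0,24.8,-13.1,0,0,0,0]]}}

```text
time_s: 28.02
position: [0.5324, -0.0302, 0.1887]
ee_rot: [0.82, 0.572, 0.0, 0.0]
contact_force: [0.0, -0.4, -2.5]
gripper_width: 0.134
```

Request:
{"fn": "apply_moves", "kwargs": {"deltas": [[-1.0,24.8,-13.1,0,0,0,0],[-1.0,24.8,-13.1,0,0,0,0],[-1.0,24.8,-13.1,0,0,0,0],[-1.0,24.8,-13.1,0,0,0,0],[-1.0,24.8,-13.1,0,0,0,0],[-1.0,24.8,-13.1,0,0,0,0],[-1.0,24.8,-13.1,0,0,0,0],[-1.0,21.2,-11.2,0,0,0,0]]}}

```text
time_s: 29.02
position: [0.5028, 0.1882, 0.1883]
ee_rot: [0.82, 0.572, 0.0, 0.0]
contact_force: [0.6, -0.3, -3.1]
gripper_width: 0.136
```

Request:
{"fn": "apply_moves", "kwargs": {"deltas": [[-1.0,15.9,-8.4,0,0,0,0],[-1.0,10.6,-5.6,0,0,0,0],[-1.0,5.3,-2.8,0,0,0,0],[-1.0,1.5,-0.8,0,0,0,0],[-1.0,0,0,0,0,0,0],[-1.0,0,0,0,0,0,0]]}}

```text
time_s: 29.78
position: [0.4991, 0.2229, 0.1874]
ee_rot: [0.821, 0.571, -0.0, 0.0]
contact_force: [-0.1, -0.2, -3.4]
gripper_width: 0.134
```

```bash
python3 - <<'E'
from h import *
go(.4988,.222,.145,69.7); c=read_camera('wrist'); s=bot.observe(); print(s['time_s'],s['contact_force'],s['gripper_width'],s['wrist_torque'])
save(c['image'],'wrist17.png'); 
for d in models.tip_of('ball_center',c)[:2]: print('ball w',w(c,d['centre']),d['p'])
c=read_camera('side'); save(c['image'],'side17.png')
for d in models.tip_of('ball_center',c)[:2]: print('ball s',w(c,d['centre']),d['p'])
c=read_camera('top'); save(c['image'],'top17.png')
for d in models.tip_of('ball_center',c)[:2]: print('ball t',w(c,d['centre']),d['p'])
E
```

```text
cur [0.4991 0.2229 0.1874] yaw 69.64 tilt 0.01 | dist mm 42.4 dyaw 0.06
 tool-frame now shift mm [-0.9  0.1 42.4]  rotz tool deg -0.06  | shift in final frame [-0.9  0.1 42.4]
29.825 [-0.27510675 -0.83406575 -3.19183689] 0.13163742759663047 [ 0.04117277 -0.02116554  0.03142416]
ball w [0.53993542 0.20676041 0.13872837] 0.81
ball s [0.53899907 0.20681694 0.13807776] 0.55
ball t [0.5377467  0.20707616 0.13834548] 0.62
```

View pics/wrist17.png

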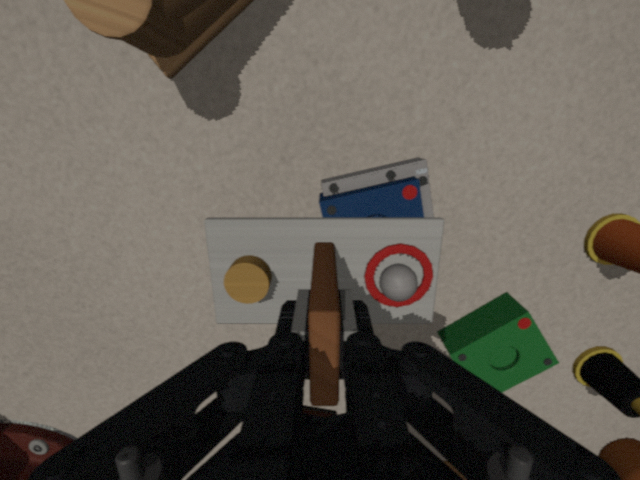

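View pics/side17.png

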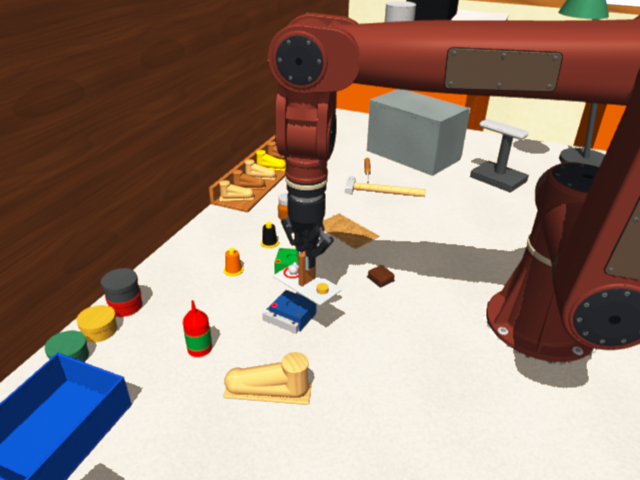

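View pics/top17.png

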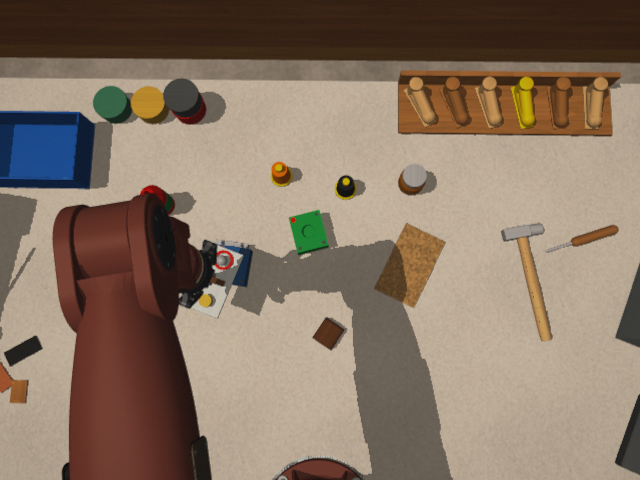

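The ball is in its pocket at wrist pixel (398,282) and the tray is level over the housing. I'll check ball against seat with a ray, then descend.

```bash
python3 - <<'E'
from h import *
c=read_camera('wrist'); im=c['image']
g=cv2.GaussianBlur(cv2.cvtColor(im,cv2.COLOR_RGB2GRAY),(0,0),1)
b=g[255:312,372:428]
hc=cv2.HoughCircles(b,cv2.HOUGH_GRADIENT,1,50,param1=60,param2=8,minRadius=14,maxRadius=26); print(hc)
s=bot.observe(); z=s['position'][2]-.0667+.017
for uv in [(398,282)]+([tuple(hc[0,0,:2]+[372,255])] if hc is not None else []): print('ball',ray(c,uv,z))
# pocket ring from red
m=((im[...,0]>1.6*im[...,1])&(im[...,0]>70)).astype(np.uint8); m[:235]=0; m[310:]=0; m[:,:355]=0; m[:,440:]=0
cs,_=cv2.findContours(m,cv2.RETR_EXTERNAL,cv2.CHAIN_APPROX_NONE); k=max(cs,key=cv2.contourArea)
e=cv2.fitEllipse(k); print(e,'ring centre',ray(c,e[0],s['position'][2]-.0667+.0095))
print('seat by fence',f2w(18,14),'seat by fit (0.5408,0.2064)'); go(.499,.222,.143,69.7)
E
```

```text
[[[24.5 22.5 21.8]]]
ball [0.53890439 0.2067403  0.13776666]
ball [0.53889525 0.20979912 0.13776666]
((398.3146667480469, 274.9570617675781), (60.99238204956055, 67.62103271484375), 71.25821685791016) ring centre [0.54086152 0.20709228 0.13026666]
seat by fence [0.54126529 0.20671321] seat by fit (0.5408,0.2064)
cur [0.4989 0.2233 0.1875] yaw 69.67 tilt 0.01 | dist mm 44.5 dyaw 0.03
 tool-frame now shift mm [-1.2  0.5 44.5]  rotz tool deg -0.03  | shift in final frame [-1.2  0.5 44.5]
```

Request:
{"fn": "apply_moves", "kwargs": {"deltas": [[-1.0,0,0.5,2,0,0,0],[-1.0,0,0.5,5,0,0,0],[-1.0,0,0.2,8,0,0,0],[-1.0,0,0,10,0,0,0],[-1.0,0,0,9,0,0,0],[-1.0,0,0,6,0,0,0],[-1.0,0,0,3,0,0,0],[-1.0,0,0,1,0,0,0]]}}

```text
time_s: 31.12
position: [0.5, 0.2229, 0.1434]
ee_rot: [0.821, 0.571, -0.0, 0.0]
contact_force: [-0.4, -0.4, -1.7]
gripper_width: 0.128
```

Request:
{"fn": "apply_moves", "kwargs": {"deltas": [[-1.0,0,0,0,0,0,0],[-1.0,0,0,0,0,0,0],[-1.0,0,0,0,0,0,0],[-1.0,0,0,0,0,0,0]]}}

```text
time_s: 31.62
position: [0.5001, 0.2229, 0.1435]
ee_rot: [0.821, 0.571, 0.0, 0.0]
contact_force: [1.0, -0.6, -2.4]
gripper_width: 0.135
```

```bash
python3 - <<'E'
from h import *
s=bot.observe(); print(s['time_s'],s['position'],s['contact_force'],s['gripper_width'],np.abs(s['qvel']).max()); go(.499,.222,.143,69.7)
c=read_camera('wrist'); save(c['image'],'wrist18.png'); 
for d in models.tip_of('ball_center',c)[:1]: print('ball w',w(c,d['centre']),d['p'])
print('ray',ray(c,(398,282),s['position'][2]-.0667+.017))
c=read_camera('side'); save(cv2.resize(c['image'][220:370,200:400],None,fx=4,fy=4,interpolation=cv2.INTER_CUBIC),'side18.png')
for d in models.tip_of('ball_center',c)[:1]: print('ball s',w(c,d['centre']),d['p'])
for d in models.tip_of('housing_corner',c)[:2]: print('hc',w(c,d['centre']),d['p'])
c=read_camera('top')
for d in models.tip_of('ball_center',c)[:1]: print('ball t',w(c,d['centre']),d['p'])
save(c['image'],'top18.png')
E
```

```text
31.625 [0.50009119 0.22293049 0.14354242] [ 1.02372994 -0.63191496 -2.35229537] 0.1349126853505543 0.0018348222914994887
cur [0.5001 0.2229 0.1435] yaw 69.68 tilt 0.01 | dist mm 1.5 dyaw 0.02
 tool-frame now shift mm [-1.3 -0.7  0.5]  rotz tool deg -0.02  | shift in final frame [-1.3 -0.7  0.5]
ball w [0.53843477 0.20308725 0.09211668] 0.64
ray [0.54005306 0.20644957 0.09384242]
ball s [0.53870973 0.20712942 0.09195056] 0.48
hc [0.64966033 0.08329142 0.00328707] 0.83
hc [ 0.58430834  0.23818317 -0.00079124] 0.63
```

View pics/wrist18.png

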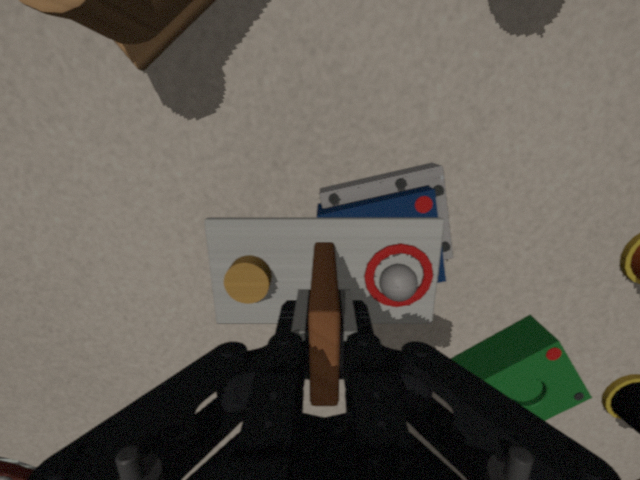

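View pics/side18.png

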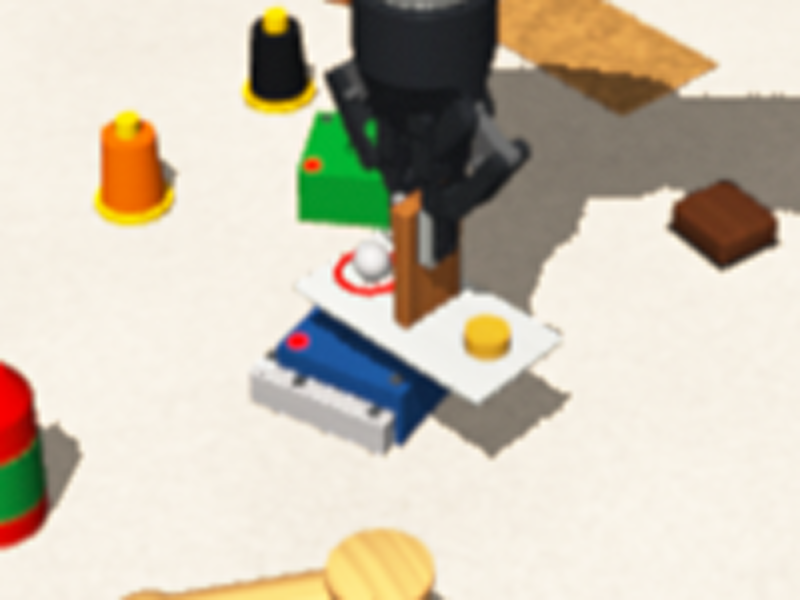

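The ball sits in the ring at (398,282), within about 2 mm of the seat axis. The tray is level and about 37 mm above the housing, which is still home in the fence, and nothing else has moved. Handing in.

```bash
python3 -c "
from h import *
print(bot.finish_job())"
```

```text
the job is handed in; nothing more can be done
None
```

I pushed the blue housing into the fence corner and handed in at about 32 s of the 72 s allowed, still holding the tray level and still over it. I don't have the verdict, because the hand-in doesn't report one.

**Housing:** I pushed it along fence y, then x, then y again, until the force rose to about 20 N with no further motion against each wall. From above, the fit put its corner at (59.6, 49.6) mm against the goal of (60, 50), with 0.0° askew. My automatic check of the gap to each wall misread the fence's outer edges. I therefore judged the gaps by hand from the brightness profiles and the enlarged picture, and they look closed to within about 1 mm.

**Tray:** I gripped it by the handle, lifted it level and carried it without turning it.
- **Ball:** it stayed in its red pocket.
- **Height and stillness:** the tray is about 37 mm above the housing, tilted less than 0.1°, and not moving.
- **Ball over seat:** a camera ray puts the ball at (0.540, 0.206) and the seat is at (0.541, 0.207). The side camera agreed within about 3 mm. One last network reading from the wrist camera was about 4.5 mm off, which is roughly that network's error. The top camera's last look did not find the ball.

**Other things on the bench:** the side view showed the bystanders it covers, and the green look-alike, still in place.

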